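# Get the block plane out from behind the glue and finish containers

### The job

The block plane I need lies behind the glue bottle, the oil can and the wax jar in the plywood station. Stand those three aside on the black rubber mat first, then take the plane out and set it sole-down on the middle of the dark workpiece board, pointing along the board (either way round), and after that put each of the three back in its own place, where it stood before. Keep the containers upright throughout and leave the mallet and the flat wax tin where they are.

Things in the scene. Friction and masses are not known exactly. Their poses are not given: they have to be found in the camera images.
- glue_mid (a point): Wood-glue bottle, yellow with a red nozzle and a paper band, round, 54 mm diameter (straight up to 88 mm above its foot), 118 mm tall with the nozzle, up to 0.35 kg. Point: on its axis, half-way up (59 mm above its foot). It starts upright in the front row of the station.
- oil_mid (a point): Oil can, green with steel rims and a small black cap, round, 59 mm diameter over the rims (straight up to 94 mm), 112 mm tall with the cap, up to 0.42 kg. Point: on its axis, half-way up (56 mm above its foot). It starts upright in the front row of the station.
- jar_mid (a point): Wax jar, white with a blue band and a blue lid, round, 56 mm diameter (straight up to 82 mm), 106 mm tall with the 46 mm wide lid, up to 0.39 kg. Point: on its axis, half-way up (53 mm above its foot). It starts upright in the front row of the station.
- plane_mid (a point): Block plane: dark grey body, red lever cap, brass front knob. Sole 160 mm long (x axis, knob at +x), 46 mm wide (y axis); flat upright sides 32 mm high, 40 mm over the middle 54 mm of length: grip there, across the 46 mm. 60 mm high over the cap; up to 0.81 kg. Point: mid-length, on the centreline, 24 mm above the sole. Starts sole-down behind the containers, about 9 mm from them.
- rack: Plywood station, fixed. Base 400 (x) x 210 mm, top 18 mm above the origin (on the bench). +y: back panel, inner face y=97 mm, top 168 mm above bench, screwdrivers behind to 213. Front row y=-41: glue, oil, jar in any order at x=-76, 0, 76; flat tin x=152. Back row: plane about (20,20), length along x; fixed brush pot at (-145,45), 60 wide, to 235 high. Cheeks 48 high; 8 mm front lip at y=-88.
- mat: Black ribbed rubber mat, the side area, 300 mm (x axis) by 140 mm (y axis), 4 mm thick, lying fixed on the bench, empty at the start. Origin: centre of its underside, on the bench surface.
- board: Dark walnut workpiece board, 300 mm (x axis, along the grain) by 100 mm (y axis), 24 mm thick, held fixed on the bench between two low brass bench dogs at its ends. Origin: centre of its underside, so its upper face is 24 mm above the origin.
- mallet_mid (a point): Wooden joiner's mallet lying on the bench beyond the work, leave alone: head 65 x 115 x 55 mm, handle 230 mm long towards its -x. Point: centre of the head.
- tin_mid (a point): Flat round wax tin with an orange lid, 60 mm diameter, 28 mm high, standing at the far end of the station's front row, leave alone. Point: its centre.

How it is judged:
By the outcome, as a careful person would: the job done as asked, in the order asked, and still so for the second after the job is handed in, with the robot touching nothing.
It also fails if it takes over 131 s, if anything falls off the work surface, if the arm or the gripper's body presses on something with over 40 N, if the wrist force passes 120 N, or if a joint passes its speed limit or range.

### The arm

A 6-joint arm with a two-finger parallel gripper is mounted at the origin on the work surface. World frame = base frame: x ahead of the robot, y to its left, z up, the work surface at z = 0. Lengths are in m, angles in degrees, forces in N, time in s.
With the tool pointing down it reaches from about 0.4 to 0.825 m from the base axis. Payload 7 kg.
Tool frame: the origin (TCP) lies at the centre of the arm's flange, where the gripper is bolted on; the fingertips stand 178 mm ahead of it and the grasp point (between the pads) lies 159 mm ahead of it; x points along the fingers, y is the direction in which the jaws open and shut, and the axes are right-handed (so a half turn about x gives the same grasp; the last joint's range is limited). The gripper opens to 88 mm and grips with 3 to 60 N. Pads are 19 mm wide; open, the fingers measure 130 mm over their backs; the gripper's body (78 mm by 193 mm) begins 47 mm behind the grasp point.
Start: joints at [-59.295, 20.546, 0.682, 0, -70.136, -16.507], TCP at [0.166, -0.654, 0.405] pointing down, gripper open.
Joint ranges: [-176.03, 176.03], [-82.01, 121.73], [-58.28, 71.71], [-173.87, 95.51], [-174.79, -0.11], [-173.66, 173.66]. Speed limits (degrees/s): [136.94, 136.94, 172.46, 180, 180, 180].

### API

Orientations are given as [roll, pitch, yaw] about the fixed x, y, z axes, in that order (R = Rz(yaw) Ry(pitch) Rx(roll)).
In Python, from plant import ctrl gives the robot as it stands. The module is installed in compiled form; this text tells all that it offers.
- The arm moves only by the shell command python3 -m inch 'ROWS'. ROWS is JSON, one flat list of numbers, 7 for each row, row after row: the shift along the tool's x, y, z in m, then the turn, a rotation vector about the tool's x, y, z in degrees, then the finger opening in m, from 0 to 0.0876. In form: [dx, dy, dz, rx, ry, rz, hand, dx, dy, dz, rx, ry, rz, hand, ...]. A call has 1 to 20 rows; each row shifts and turns the pose as measured when the row begins, along the tool's axes as they then stand; what a row does not reach is not made up. A row lasts 1/8 s, in which the tool goes at most 62.5 mm and 10.7 degrees, less where a joint would pass 70% of its speed; a pose out of reach is approached as far as the arm can. A call with a gripper value outside its range is refused whole. The fingers move at their own pace and stop on an object; the grip force is fixed at half the most. Time passes only in rows, so rows that do not move let the fingers close. It gives the time, the measured TCP pose, the force and the opening at its end, in the units of the state.
- ctrl.get_obs(): the state, without advancing time (a new reading comes with each control period).
- ctrl.snapshot(name): name is "scene" or "top" or "wrist"; returns a dict with "color" (400x640x3 uint8, red, green, blue), "depth" (400x640 float32, m along the optical axis (not along the pixel's ray), 0 where there is no reading), "K" (3x3 intrinsics, pixels), "k1" (the pictures are not rectified: a ray, as slopes to the right and down, at radius r is drawn at 1 + k1 r^2 times it, then the intrinsics apply), "position" and "attitude" of the camera in the world; the wrist camera has in their place "hand_eye" (4x4, takes a point from camera to tool coordinates, whose origin is the TCP and whose axes are the tool frame's). Camera axes: x right, y up, looking along -z (the intrinsics and any distortion apply to the point x, -y, -z); pixel columns grow to the right and rows downward; lengths in m; the calibration is good to about 2 mm. A picture is of the moment at which its call begins: read the wrist's pose just before it.
- ctrl.close_job(): hands the job in, once; it reports no verdict.
The state is a dict: "clock": time; "joint_pos": joint angles; "qvel": joint speeds; "tau": joint torques, N m; "tool_pos": TCP position; "orientation": TCP orientation; "force": force on the tool from outside, world axes, zero at the start; "moment": the same for the moment, N m; "opening": finger opening in m.
Only numpy, scipy, OpenCV 4.12 (cv2) and the standard library are available. Lean on these libraries where they do the work, as an engineer would, in place of code of your own. Each camera call takes 0.05 s, during which the arm holds its last target.

## Working session

There is one attempt and no reset: what is moved stays moved. The work goes in short steps, Python scripts to look and compute and a shell command to move; the robot and the scene stay as the last step left them, time stands still between calls to the robot, and variables do not carry over. Pictures are saved under pics/ and viewed, and the job is handed in when it is done.

```bash
mkdir -p pics
cat > h.py <<'E'
import numpy as np, cv2
from plant import ctrl
from scipy.spatial.transform import Rotation as R
def snap(name,fn):
    s=ctrl.snapshot(name); cv2.imwrite('pics/'+fn,s['color'][:,:,::-1]); np.savez('pics/'+fn[:-4]+'.npz',**s); return s
def und(s,uv):
    K=s['K'];k=float(s['k1']);uv=np.atleast_2d(np.array(uv,float))
    p=cv2.undistortPoints(uv[:,None,:],K,np.array([k,0,0,0,0.]))[:,0]
    return p
def pose(s):
    if 'position' in s:
        a=np.array(s['attitude']); Rm=a if a.shape==(3,3) else R.from_euler('xyz',a,degrees=True).as_matrix()
        return Rm,np.array(s['position'])
E
python3 - <<'E'
from h import *
o=ctrl.get_obs()
for k,v in o.items(): print(k,np.round(v,3))
for n in ['scene','top','wrist']:
    s=snap(n,n+'0.png')
    for k,v in s.items():
        if k not in('color','depth'): print(n,k,v)
E
```

```text
clock 0.0
joint_pos [-5.9295e+01  2.0591e+01  6.3300e-01 -1.9000e-02 -7.0135e+01 -1.6506e+01]
qvel [ 0.142  0.031 -0.01  -0.025 -0.098  0.019]
tau [ 1.0000e-03 -5.8272e+01  2.9307e+01  6.9970e+00  7.0000e-03 -0.0000e+00]
tool_pos [ 0.166 -0.654  0.404]
orientation [ 95.374  89.905 109.566]
force [-0.541  0.245  0.131]
moment [-0.    -0.008 -0.002]
opening 0.088
scene K [[453.42848094   0.         321.37183283]
 [  0.         453.42848094 209.28790863]
 [  0.           0.           1.        ]]
scene k1 -0.10304036222493637
scene position [1.29307157 0.22427461 0.81582279]
scene attitude [ 44.0990008    0.99403251 105.98582274]
top K [[505.8459089    0.         327.48924655]
 [  0.         505.8459089  204.09704959]
 [  0.           0.           1.        ]]
top k1 0.015794635241038888
top position [0.3198524  0.03012195 1.25318587]
top attitude [ 13.0580824   -0.17773275 -85.19822534]
wrist K [[315.60643792   0.         319.92684801]
 [  0.         315.60643792 197.76132388]
 [  0.           0.           1.        ]]
wrist k1 0.01846513471909761
wrist hand_eye [[-4.23945507e-04  2.79268491e-01 -9.60212961e-01  2.04544299e-02]
 [ 9.99999876e-01  3.68804288e-04 -3.34248808e-04  2.48579805e-04]
 [ 2.60785497e-04 -9.60212984e-01 -2.79268612e-01 -7.59988315e-02]
 [ 0.00000000e+00  0.00000000e+00  0.00000000e+00  1.00000000e+00]]
```

View pics/top0.png

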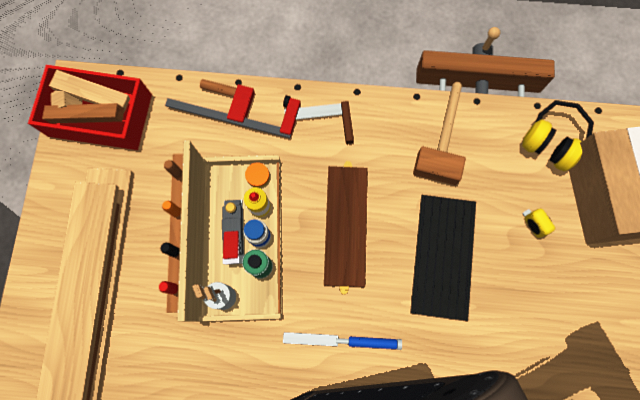

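View pics/scene0.png

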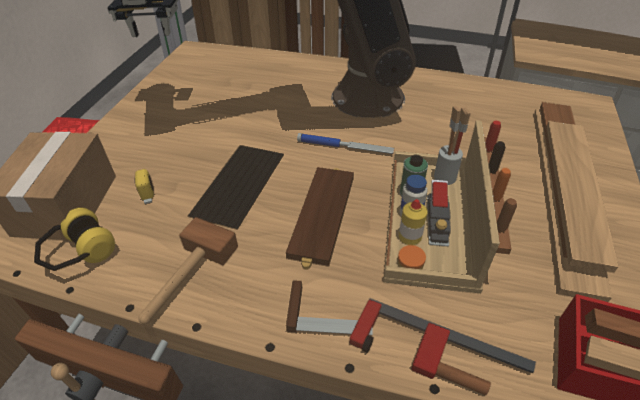

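View pics/wrist0.png

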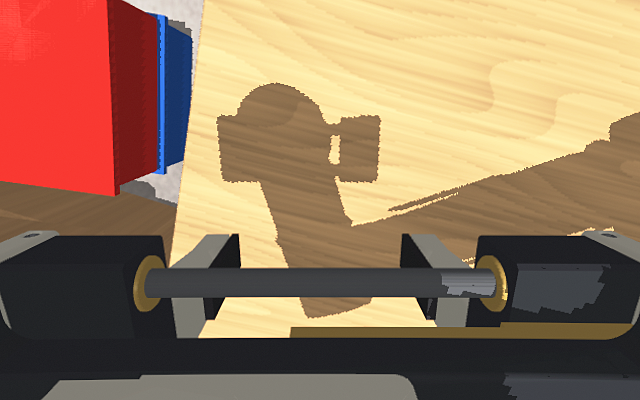

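Top view (roughly up = +x, left = +y): the station is at the left. Its front row, from near the robot outwards, is oil (257,263), jar (256,233), glue (255,197), tin (257,174). The plane is at (232,230), board (347,227), mat (444,257) and mallet (440,167).

```bash
cat >> h.py <<'E'
def pts(s,uv,z,P=None):
    """rays to plane height z"""
    Rm,t=P or pose(s); p=und(s,uv); d=np.c_[p[:,0],-p[:,1],-np.ones(len(p))]@Rm.T
    z=np.broadcast_to(z,len(d)); return t+d*((z-t[2])/d[:,2])[:,None]
def cloud(s,P=None):
    Rm,t=P or pose(s); v,u=np.mgrid[:400,:640]; p=und(s,np.c_[u.ravel(),v.ravel()])
    D=s['depth'].ravel().astype(float)
    X=np.c_[p[:,0]*D,-p[:,1]*D,-D]@Rm.T+t
    X[D==0]=np.nan
    return X.reshape(400,640,3)
def hsv(s): return cv2.cvtColor(s['color'],cv2.COLOR_RGB2HSV)
def wpose():
    o=ctrl.get_obs(); return R.from_euler('xyz',o['orientation'],degrees=True).as_matrix(),np.array(o['tool_pos'])
def wsnap(fn):
    Rt,t=wpose(); s=snap('wrist',fn); H=np.array(s['hand_eye']); return s,(Rt@H[:3,:3],Rt@H[:3,3]+t)
def blob(m,roi=None):
    m=m.astype(np.uint8)
    if roi: q=np.zeros_like(m); x0,y0,x1,y1=roi; q[y0:y1,x0:x1]=1; m=m*q
    n,l,st,c=cv2.connectedComponentsWithStats(m)
    i=1+np.argmax(st[1:,4]); return l==i
E
python3 - <<'E'
from h import *
for n in ['top','scene']:
    s=dict(np.load(f'pics/{n}0.npz')); C=cloud(s); H=hsv(s)
    print(n,'attitude check bench z', np.round(C[150,210] if n=='scene' else C[340,220],4))
    h,S,V=H[...,0],H[...,1],H[...,2]
    z=C[...,2]
    # station region: median height planes
    if n=='top':
        for nm,roi,m in [('mat',(405,185,485,330),(V<60)),('board',(318,160,375,292),(V<130)&(z>0.012))]:
            b=blob(m,roi); c=max(cv2.findContours(b.astype(np.uint8),0,1)[0],key=cv2.contourArea)
            zz=.004 if nm=='mat' else .024
            P=pts(s,c[:,0],zz)
            r=cv2.minAreaRect((P[:,:2]*1000).astype(np.float32)); print(nm,r,np.nanmedian(z[b]))
        for nm,roi,m in [('oil',(238,245,276,282),(h>60)&(h<95)&(S>80)),('jar',(238,215,276,247),(h>98)&(h<125)&(S>100)),('glueY',(238,180,276,215),(h>18)&(h<35)&(S>180)),('glueR',(238,180,276,215),((h<8)|(h>172))&(S>150)),('tin',(240,158,276,188),(h>6)&(h<16)&(S>200)),('cap',(215,195,247,270),((h<8)|(h>172))&(S>150)),('plane',(215,195,247,270),(S<60)&(V<140))]:
            b=blob(m,roi); X=C[b]; print(nm,b.sum(),'med',np.round(np.nanmedian(X,0),4),'zmax',np.round(np.nanpercentile(X[:,2],97),4), 'lo',np.round(np.nanpercentile(X,2,axis=0)[:2],4),'hi',np.round(np.nanpercentile(X,98,axis=0)[:2],4))
        for nm in [(230,262),(268,290),(225,180),(190,150),(179,318),(280,318),(280,160),(218,296),(283,160)]:
            print(nm,np.round(C[nm[1],nm[0]],4))
    im=cv2.resize(s['color'][130:330,150:310] if n=='top' else s['color'][100:300,370:530],None,fx=4,fy=3.75 if n!='top' else 3,interpolation=cv2.INTER_CUBIC) if 0 else cv2.resize(s['color'][140:325,165:295] if n=='top' else s['color'][100:300,370:530],None,fx=3,fy=3,interpolation=cv2.INTER_CUBIC)
    cv2.imwrite(f'pics/{n}0z.png',im[...,::-1])
E
```

```text
top attitude check bench z [0.2562 0.2781 0.0017]
mat ((502.3058776855469, -246.97288513183594), (136.4534912109375, 296.1496887207031), 87.14888000488281) 0.004163222557533097
board ((555.4133911132812, 0.7107925415039062), (300.08673095703125, 99.53009796142578), 2.633456230163574) 0.023787049265269755
oil 425 med [0.4324 0.1922 0.115 ] zmax 0.1216 lo [0.4093 0.1723] hi [0.4617 0.2257]
jar 309 med [0.509  0.2099 0.1235] zmax 0.1277 lo [0.4892 0.1898] hi [0.5293 0.2307]
glueY 368 med [0.578  0.2152 0.1098] zmax 0.1216 lo [0.5591 0.1937] hi [0.6307 0.2431]
glueR 56 med [0.583  0.2176 0.1316] zmax 0.1373 lo [0.5758 0.2107] hi [0.5921 0.2269]
tin 439 med [0.6603 0.2311 0.0454] zmax 0.0496 lo [0.6324 0.2043] hi [0.6894 0.2565]
cap 402 med [0.4776 0.2696 0.0694] zmax 0.0788 lo [0.4462 0.2513] hi [0.5111 0.2886]
plane 666 med [0.5319 0.2677 0.0504] zmax 0.0613 lo [0.445  0.2455] hi [0.5895 0.3006]
(230, 262) [0.4355 0.2636 0.0754]
(268, 290) [0.3818 0.1752 0.0189]
(225, 180) [0.6472 0.3149 0.0141]
(190, 150) [0.6715 0.369  0.1616]
(179, 318) [nan nan nan]
(280, 318) [0.3189 0.1373 0.0436]
(280, 160) [7.162e-01 1.831e-01 7.000e-04]
(218, 296) [0.3552 0.2753 0.1024]
(283, 160) [0.7164 0.1751 0.0023]
scene attitude check bench z [ 0.3933 -0.3847  0.0033]
```

View pics/top0z.png

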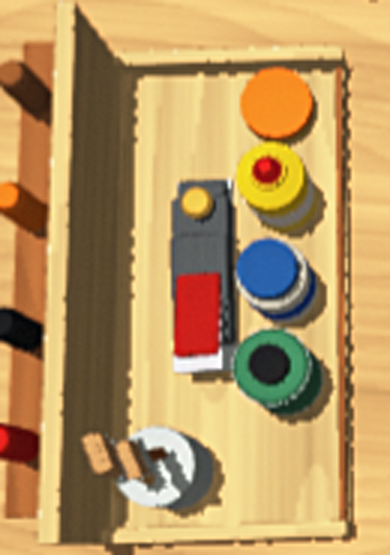

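```bash
cat > fit.py <<'E'
from h import *
def rigid(L,W):
    L=np.array(L);W=np.array(W);lc,wc=L.mean(0),W.mean(0);A=(L-lc).T@(W-wc)
    a=np.arctan2(A[0,1]-A[1,0],A[0,0]+A[1,1]);Rm=np.array([[np.cos(a),-np.sin(a)],[np.sin(a),np.cos(a)]])
    t=wc-Rm@lc; return a,t,Rm,W-(L@Rm.T+t)
E
python3 - <<'E'
from fit import *
rois={'top':dict(oil=(238,245,276,282),jar=(238,215,276,247),glue=(238,180,276,215),tin=(240,158,276,188)),
'scene':dict(oil=(400,150,432,175),jar=(400,172,430,200),glue=(400,195,430,215),tin=(393,244,430,275))}
for n in ['top','scene']:
    s=dict(np.load(f'pics/{n}0.npz'));H=hsv(s);h,S,V=[H[...,i].astype(int) for i in range(3)]
    masks=dict(oil=(V<70),jar=(h>98)&(h<125)&(S>100),glue=((h<8)|(h>172))&(S>150),tin=(h>6)&(h<16)&(S>200))
    zt=dict(oil=.130,jar=.124,glue=.134,tin=.046)
    W={}
    for k in masks:
        b=blob(masks[k],rois[n][k]); v,u=np.nonzero(b)
        c=np.array([u.mean(),v.mean()]); W[k]=pts(s,c,zt[k])[0]; print(n,k,b.sum(),c.round(1),W[k].round(4))
    if n=='top':
      a,t,Rm,res=rigid([[-.076,-.041],[0,-.041],[.076,-.041],[.152,-.041]],[W[k][:2] for k in ['oil','jar','glue','tin']])
      print(np.degrees(a),t,res.round(4))
E
```

```text
top oil 144 [254.4 261. ] [0.4369 0.1993 0.13  ]
top jar 309 [253.7 229.2] [0.5089 0.21   0.124 ]
top glue 56 [253.5 196.3] [0.5828 0.2178 0.134 ]
top tin 439 [256.9 174.3] [0.66   0.2308 0.046 ]
7.838246469629276 [0.50390984 0.24992533] [[ 0.0027  0.0003]
 [-0.0006  0.0007]
 [-0.002  -0.0018]
 [-0.0001  0.0008]]
scene oil 122 [415.9 160.5] [0.4461 0.2008 0.13  ]
scene jar 198 [416.3 181. ] [0.5104 0.2108 0.124 ]
scene glue 60 [415.9 204.2] [0.5949 0.22   0.134 ]Traceback (most recent call last):
  File "<stdin>", line 10, in <module>
  File "h.py", line 33, in blob
    i=1+np.argmax(st[1:,4]); return l==i
        ~~~~~~~~~^^^^^^^^^^
    return _wrapfunc(a, 'argmax', axis=axis, out=out, **kwds)
    return bound(*args, **kwds)
ValueError: attempt to get argmax of an empty sequence
```

Run:
```python
from h import *
s=dict(np.load('pics/scene0.npz'));cv2.imwrite('pics/scene0z.png',cv2.resize(s['color'][100:300,370:530],None,fx=3,fy=3)[...,::-1])
```

```text
(no output)
```

View pics/scene0z.png

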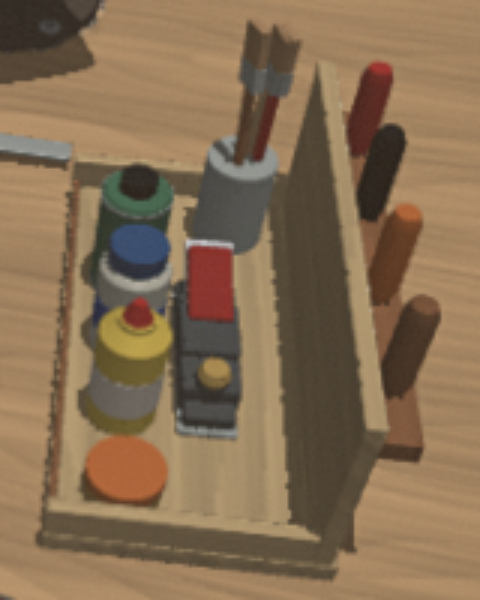

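```bash
cat >> h.py <<'E'
def go(x,y,z,jaw,steps=True):
    """target TCP pos and jaw (tool y) heading deg; print turn about tool x, then shift in tool axes AFTER turn"""
    Rt,t=wpose(); o=ctrl.get_obs()
    cur=np.degrees(np.arctan2(Rt[1,1],Rt[0,1]))
    best=(jaw-cur+180)%360-180
    Y=np.array([np.cos(np.radians(jaw)),np.sin(np.radians(jaw)),0]);X=np.array([0,0,-1.]);Z=np.cross(X,Y)
    T=np.c_[X,Y,Z]; d=np.array([x,y,z])-t
    rv=(R.from_matrix(Rt.T@T)).as_rotvec(degrees=True)
    print('now',t.round(4),'jaw',round(cur,2),'rotvec to target(tool)',rv.round(2),'| shift now-axes',(Rt.T@d).round(4),'| shift after turn',(T.T@d).round(4),'j',np.round(o['joint_pos'],0),'open',round(float(o['opening']),4),'F',np.round(o['force'],1),'t',round(float(o['clock']),2))
E
python3 - <<'E'
from h import *
go(.5,.1,.40,97.8); go(.5,.1,.4,-82.2)
E
```

```text
now [ 0.1655 -0.6542  0.4039] jaw 104.19 rotvec to target(tool) [ 6.39 -0.01 -0.07] | shift now-axes [0.0047 0.6492 0.5092] | shift after turn [0.0039 0.7019 0.4337] j [-59.  21.   1.  -0. -70. -17.] open 0.0877 F [-0.   0.1 -0.2] t 0.15
now [ 0.1655 -0.6542  0.4039] jaw 104.19 rotvec to target(tool) [-1.7361e+02  1.1000e-01 -2.0000e-02] | shift now-axes [0.0047 0.6492 0.5092] | shift after turn [ 0.0039 -0.7019 -0.4337] j [-59.  21.   1.  -0. -70. -17.] open 0.0877 F [-0.   0.1 -0.2] t 0.15
```

```bash
python3 -m inch '[0,0.032,0.0375,0,0,0,0.087, 0,0.032,0.0375,0,0,0,0.087, 0,0.032,0.0375,0,0,0,0.087, 0,0.032,0.0375,0,0,0,0.087, 0,0.032,0.0375,0,0,0,0.087, 0,0.032,0.0375,0,0,0,0.087, 0,0.032,0.0375,0,0,0,0.087, 0,0.032,0.0375,0,0,0,0.087, 0,0.032,0.0375,0,0,0,0.087, 0,0.032,0.0375,0,0,0,0.087, 0,0.0445,0.0147,0,0,0,0.087, 0,0.0445,0.0147,0,0,0,0.087, 0,0.0445,0.0147,0,0,0,0.087, 0,0.0445,0.0147,0,0,0,0.087, 0,0.0445,0.0147,0,0,0,0.087, 0,0.0445,0.0147,0,0,0,0.087, 0,0.0445,0.0147,0,0,0,0.087, 0,0.0445,0.0147,0,0,0,0.087, 0,0.04,0.0147,6.4,0,0,0.087, 0,0,0,0,0,0,0.087]'
python3 - <<'E'
from h import *
go(.48,.17,.4,97.8)
E
```

```text
clock: 2.65
tool_pos: [0.4902, 0.1908, 0.4025]
orientation: [116.3, 89.6, 123.8]
force: [-0.7, -0.4, 0.1]
opening: 0.087
now [0.4902 0.1908 0.4025] jaw 97.5 rotvec to target(tool) [-0.3  -0.15 -0.31] | shift now-axes [ 0.0024 -0.0193 -0.0128] | shift after turn [ 0.0025 -0.0192 -0.0129] j [  43.    7.  -18.   -0.  -65. -125.] open 0.087 F [-0.7 -0.4  0.1] t 2.65
```

Run:
```python
from h import *
s,P=wsnap('w1.png'); np.savez('pics/w1p.npz',R=P[0],t=P[1]); print(P)
```

```text
(array([[-0.13027019, -0.95300393, -0.27352   ],
       [ 0.99146088, -0.12356679, -0.04167213],
       [ 0.00591572, -0.27661302,  0.96096318]]), array([0.41469843, 0.18114907, 0.38221887]))
```

View pics/w1.png

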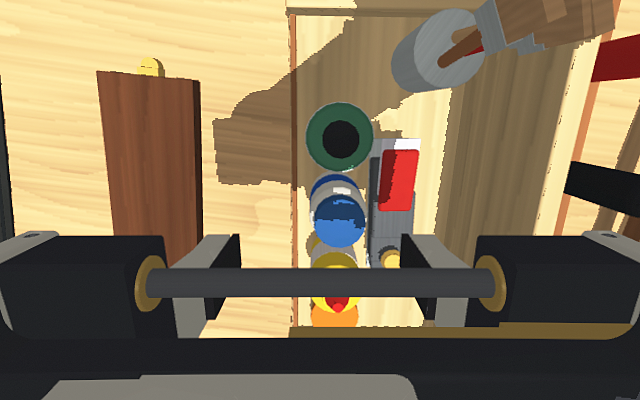

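Run:
```python
from fit import *
s=dict(np.load('pics/w1.npz'));q=np.load('pics/w1p.npz');P=(q['R'],q['t'])
H=hsv(s);h,S,V=[H[...,i].astype(int) for i in range(3)]; C=cloud(s,P)
def ell(nm,m,roi,z):
    b=blob(m,roi); c=max(cv2.findContours(b.astype(np.uint8),0,1)[0],key=cv2.contourArea)
    X=pts(s,c[:,0],z,P); (cx,cy),r=cv2.minEnclosingCircle((X[:,:2]*1000).astype(np.float32))
    v,u=np.nonzero(b); print(nm,b.sum(),'enc',round(cx,1),round(cy,1),'r',round(r,1),'centroid',pts(s,[u.mean(),v.mean()],z,P)[0].round(4),'depth z',np.nanmedian(C[b][:,2]).round(4), [c[:,0].min(0),c[:,0].max(0)])
ell('oilcap',V<50,(315,110,362,165),.130)
ell('oilgreen',(h>60)&(h<95)&(S>60),(300,95,380,175),.112)
ell('jar',(h>98)&(h<125)&(S>100)&(np.arange(400)[:,None]>190),(300,192,375,250),.124)
ell('glueR',((h<8)|(h>172))&(S>150),(300,280,375,330),.13)
ell('cap',((h<8)|(h>172))&(S>150),(370,140,425,215),.078)
# red cap + sole rect
m=(C[...,2]>.021)&(C[...,2]<.09)&(S<70); m|=((h<8)|(h>172))&(S>150)
b=blob(m,(366,130,425,268)); 
X=C[b]; X=X[np.isfinite(X[:,0])]; print('plane',cv2.minAreaRect((X[:,:2]*1000).astype(np.float32)))
for uv in [(400,145),(395,180),(376,200),(390,256),(390,230),(400,230),(412,230),(345,20)]: print(uv,C[uv[1],uv[0]].round(4))
```

```text
oilcap 1097 enc 436.8 201.5 r 15.0 centroid [0.4365 0.2018 0.13  ] depth z 0.1295 [array([323, 120], dtype=int32), array([358, 158], dtype=int32)]
oilgreen 2531 enc 437.1 202.1 r 28.5 centroid [0.4354 0.2014 0.112 ] depth z 0.1153 [array([306, 103], dtype=int32), array([372, 170], dtype=int32)]
jar 2125 enc 507.2 211.9 r 24.5 centroid [0.5069 0.2115 0.124 ] depth z 0.1234 [array([314, 195], dtype=int32), array([364, 247], dtype=int32)]
glueR 263 enc 582.5 219.9 r 11.4 centroid [0.5838 0.2205 0.13  ] depth z 0.1326 [array([325, 297], dtype=int32), array([348, 312], dtype=int32)]
cap 2094 enc 474.1 268.6 r 34.4 centroid [0.4729 0.2676 0.078 ] depth z 0.0701 [array([378, 150], dtype=int32), array([418, 210], dtype=int32)]
plane ((514.080810546875, 275.83392333984375), (163.9203643798828, 45.76756286621094), 8.292707443237305)
(400, 145) [0.4398 0.2651 0.0719]
(395, 180) [0.4752 0.2677 0.0701]
(376, 200) [0.5015 0.2549 0.0588]
(390, 256) [0.5606 0.2799 0.0667]
(390, 230) [0.5338 0.2767 0.0578]
(400, 230) [0.5322 0.2874 0.0583]
(412, 230) [0.5311 0.3011 0.0567]
(345, 20) [0.3261 0.1978 0.0166]
```

Run:
```python
from h import *
go(.437,.202,.26,78)
```

```text
now [0.4899 0.1896 0.4024] jaw 97.54 rotvec to target(tool) [19.54 -0.23 -0.26] | shift now-axes [ 0.1427  0.0185 -0.0504] | shift after turn [ 0.1424  0.0011 -0.0543] j [  42.    7.  -18.   -0.  -65. -125.] open 0.087 F [-0.6 -0.4 -0.3] t 2.7
```

```bash
python3 -m inch '[0,0,0,9.8,0,0,0.087, 0,0,0,9.8,0,0,0.087, 0,0,-0.027,0,-0.23,-0.26,0.087, 0.03,0,-0.027,0,0,0,0.087, 0,0,0,0,0,0,0.087]'
python3 - <<'E'
from h import *
go(.437,.202,.26,78)
s,P=wsnap('w2.png')
E
```

```text
clock: 3.32
tool_pos: [0.4352, 0.1968, 0.3713]
orientation: [-133.3, 89.8, -146.0]
force: [0.1, 0.3, 0.4]
opening: 0.0868
now [0.4352 0.1968 0.3713] jaw 77.28 rotvec to target(tool) [-0.72 -0.12  0.13] | shift now-axes [0.1113 0.0057 0.0008] | shift after turn [0.1113 0.0054 0.0007] j [  48.    3.  -26.   -0.  -61. -151.] open 0.0868 F [0.1 0.3 0.4] t 3.33
```

View pics/w2.png

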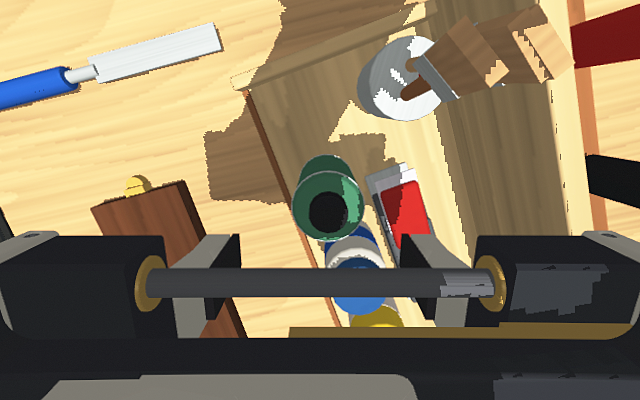

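```bash
python3 -m inch '[0.02,0.005,0,0,0,0,0.087, 0.03,0,0,0,0,0,0.087, 0.03,0,0,0,0,0,0.087, 0.022,0,0,0,0,0,0.087, 0.008,0,0,0,0,0,0.087, 0,0,0,0,0,0,0.087]'
python3 - <<'E'
from h import *
go(.437,.202,.26,78)
E
```

```text
clock: 4.12
tool_pos: [0.4435, 0.2014, 0.2655]
orientation: [42.8, 89.4, 30.1]
force: [-0.5, -0.1, 0.3]
opening: 0.087
now [0.4435 0.2014 0.2655] jaw 77.29 rotvec to target(tool) [-0.71  0.43 -0.39] | shift now-axes [ 0.0055 -0.0009 -0.0065] | shift after turn [ 0.0055 -0.0008 -0.0064] j [  48.   11.  -34.    0.  -45. -151.] open 0.087 F [-0.5 -0.1  0.3] t 4.12
```

```bash
python3 -m inch '[0.005,0,-0.006,-0.7,0.4,-0.4,0.087, 0,0,0,0,0,0,0.087]'
python3 - <<'E'
from h import *
go(.437,.202,.26,78)
E
```

```text
clock: 4.38
tool_pos: [0.438, 0.203, 0.2618]
orientation: [44.3, 89.9, 32.4]
force: [0.4, -0.7, -0.7]
opening: 0.0871
now [0.438  0.203  0.2618] jaw 78.04 rotvec to target(tool) [ 0.04  0.09 -0.09] | shift now-axes [ 0.0018 -0.0012 -0.0007] | shift after turn [ 0.0018 -0.0012 -0.0007] j [  48.   11.  -34.    0.  -45. -150.] open 0.0871 F [ 0.4 -0.7 -0.7] t 4.38
```

Close on the can.

```bash
python3 -m inch '[0.001,-0.001,-0.001,0,0,0,0.05, 0,0,0,0,0,0,0.05, 0,0,0,0,0,0,0.05, 0,0,0,0,0,0,0.05, 0,0,0,0,0,0,0.05]'
python3 - <<'E'
from h import *
go(.437,.202,.26,78)
E
```

```text
clock: 5.0
tool_pos: [0.4367, 0.2026, 0.2618]
orientation: [49.3, 89.8, 37.4]
force: [-0.6, 0.5, 0.4]
opening: 0.0573
now [0.4367 0.2026 0.2618] jaw 78.08 rotvec to target(tool) [ 0.08  0.15 -0.18] | shift now-axes [ 0.0018 -0.0005  0.0004] | shift after turn [ 0.0018 -0.0005  0.0004] j [  48.   11.  -34.    0.  -45. -150.] open 0.0573 F [-0.6  0.5  0.4] t 5.0
```

```bash
python3 -m inch '[-0.01,0,0,0,0,0,0.05, -0.03,0,0,0,0,0,0.05, -0.03,0,0,0,0,0,0.05, -0.01,-0.01,0.002,0,0,0,0.05, 0,-0.03,0.005,0,0,0,0.05, 0,-0.04,0.006,0,0,0,0.05, 0,-0.04,0.006,0,0,0,0.05, 0,-0.04,0.006,0,0,0,0.05, 0,-0.04,0.006,0,0,0,0.05, 0,-0.04,0.006,0,0,0,0.05, 0,-0.04,0.006,0,0,0,0.05, 0,-0.04,0.006,0,0,0,0.05, 0,-0.04,0.006,0,0,0,0.05, 0,-0.03,0.005,0,0,0,0.05, 0,-0.02,0.002,0,0,0,0.05, 0,-0.01,0.002,0,0,0,0.05, 0,0,0,0,0,0,0.05]'
python3 - <<'E'
from h import *
go(.412,-.2425,.2485,78)
E
```

```text
clock: 7.12
tool_pos: [0.4015, -0.2407, 0.3376]
orientation: [173.8, 89.4, 161.7]
force: [0.1, 0.5, -2.7]
opening: 0.0571
now [ 0.4015 -0.2407  0.3376] jaw 77.86 rotvec to target(tool) [-0.14 -0.59 -0.06] | shift now-axes [0.089  0.0004 0.0116] | shift after turn [0.0891 0.0004 0.0106] j [ -7.   4. -30.  -0. -56. -95.] open 0.0571 F [ 0.1  0.5 -2.7] t 7.12
```

```bash
python3 -m inch '[0.02,0,0.002,0,-0.5,0,0.05, 0.03,0,0,0,0,0,0.05, 0.025,0,0,0,0,0,0.05, 0,0,0,0,0,0,0.05]'
python3 - <<'E'
from h import *
go(.412,-.2425,.2485,78)
E
```

```text
clock: 7.62
tool_pos: [0.4031, -0.2389, 0.2611]
orientation: [91.2, 89.9, 79.2]
force: [-0.3, 0.2, -2.5]
opening: 0.0572
now [ 0.4031 -0.2389  0.2611] jaw 77.97 rotvec to target(tool) [-0.03 -0.   -0.1 ] | shift now-axes [ 0.0126 -0.0017  0.0094] | shift after turn [ 0.0126 -0.0017  0.0094] j [ -7.  10. -36.  -0. -45. -95.] open 0.0572 F [-0.3  0.2 -2.5] t 7.62
```

```bash
python3 -m inch '[0.008,-0.001,0.005,0,0,0,0.05, 0.005,0,0,0,0,0,0.05, 0.002,0,0,0,0,0,0.05, 0,0,0,0,0,0,0.05]'
python3 - <<'E'
from h import *
go(.412,-.2425,.2485,78)
E
```

```text
clock: 8.12
tool_pos: [0.4097, -0.2407, 0.2481]
orientation: [18.3, 89.7, 6.4]
force: [-0.1, 0.2, -2.6]
opening: 0.0573
now [ 0.4097 -0.2407  0.2481] jaw 78.07 rotvec to target(tool) [ 0.07  0.27 -0.09] | shift now-axes [-0.0004 -0.0013  0.0026] | shift after turn [-0.0004 -0.0013  0.0026] j [ -7.  11. -36.  -0. -43. -95.] open 0.0573 F [-0.1  0.2 -2.6] t 8.12
```

```bash
python3 -m inch '[0.002,0,0,0,0.3,0,0.05, 0.001,0,0,0,0,0,0.05, 0,0,0,0,0,0,0.05]'; python3 -m inch '[0.002,0,0,0,0,0,0.05, 0,0,0,0,0,0,0.05]'
```

```text
clock: 8.5
tool_pos: [0.4107, -0.2411, 0.248]
orientation: [13.8, 89.8, 2.0]
force: [-0.8, -0.0, -3.0]
opening: 0.057
clock: 8.75
tool_pos: [0.4113, -0.2415, 0.2476]
orientation: [-0.5, 89.7, -12.3]
force: [-0.1, 0.4, -3.0]
opening: 0.057
```

```bash
python3 -m inch '[0.004,0,0,0,0,0,0.05, 0.002,0,0,0,0,0,0.05]'
```

```text
clock: 9.0
tool_pos: [0.4125, -0.2421, 0.2461]
orientation: [-11.0, 89.5, -22.7]
force: [-8.2, 7.9, 25.8]
opening: 0.0575
```

```bash
python3 -m inch '[-0.001,0,0,0,0,0,0.05, 0,0,0,0,0,0,0.05]'; python3 -m inch '[0,0,0,0,0,0,0.087, 0,0,0,0,0,0,0.087, 0,0,0,0,0,0,0.087, 0,0,0,0,0,0,0.087]'
```

```text
clock: 9.25
tool_pos: [0.4124, -0.242, 0.2471]
orientation: [-9.0, 89.4, -20.7]
force: [-1.3, -0.2, -3.2]
opening: 0.0571
clock: 9.75
tool_pos: [0.4128, -0.2421, 0.2466]
orientation: [-10.9, 89.4, -22.6]
force: [0.4, 0.0, 0.0]
opening: 0.086
```

```bash
python3 -m inch '[-0.02,0,0,0,0.4,0,0.087, -0.035,0,0,0,0,0,0.087, -0.035,0,0,0,0,0,0.087, -0.02,0.02,0,0,0,0,0.087, 0,0.04,0,0,0,0,0.087, 0,0.05,0,0,0,0,0.087, 0,0.05,0,0,0,0,0.087, 0,0.05,0,0,0,0,0.087, 0,0.05,0,0,0,0,0.087, 0,0.05,0,0,0,0,0.087, 0,0.05,0,0,0,0,0.087, 0,0.05,0,0,0,0,0.087, 0,0.03,0,0,0,0,0.087, 0,0.01,0,-9.8,0,0,0.087, 0,0,0,-9.8,0,0,0.087, 0,0,0,0,0,0,0.087]'
python3 - <<'E'
from h import *
go(.5075,.2115,.26,97.8)
E
```

```text
clock: 11.75
tool_pos: [0.5063, 0.2141, 0.3601]
orientation: [-26.1, 89.7, -17.8]
force: [0.4, -0.1, 0.5]
opening: 0.0871
now [0.5063 0.2141 0.3601] jaw 98.32 rotvec to target(tool) [0.53 0.24 0.12] | shift now-axes [ 0.1001 -0.0026  0.0004] | shift after turn [ 0.1001 -0.0028  0.0009] j [  43.   11.  -19.    0.  -60. -125.] open 0.0871 F [ 0.4 -0.1  0.5] t 11.75
```

```bash
python3 -m inch '[0.02,-0.003,-0.001,0.4,0.2,0.1,0.076, 0.03,0,-0.001,0,0,0,0.076, 0.03,0,-0.001,0,0,0,0.076, 0.013,0,-0.001,0,0,0,0.076, 0,0,0,0,0,0,0.076]'
python3 - <<'E'
from h import *
go(.5075,.2115,.26,97.8)
snap('top','top1.png')
E
```

```text
clock: 12.38
tool_pos: [0.5033, 0.2099, 0.2661]
orientation: [19.3, 89.8, 26.0]
force: [0.5, 0.4, 1.3]
opening: 0.0759
now [0.5033 0.2099 0.2661] jaw 96.75 rotvec to target(tool) [-1.05  0.18 -0.06] | shift now-axes [0.0061 0.0011 0.0044] | shift after turn [0.0061 0.001  0.0044] j [  43.   16.  -26.    0.  -48. -127.] open 0.0759 F [0.5 0.4 1.3] t 12.38
```

View pics/top1.png

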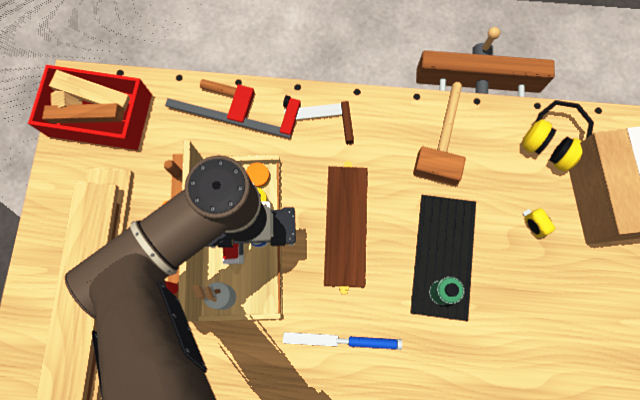

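Top view: the oil can stands upright on the mat at (448,290), and the gripper is over the jar.

```bash
python3 -m inch '[0.005,0.001,0.004,-1,0,0,0.076, 0.001,0,0,0,0,0,0.076, 0,0,0,0,0,0,0.05, 0,0,0,0,0,0,0.05, 0,0,0,0,0,0,0.05, 0,0,0,0,0,0,0.05]'
python3 - <<'E'
from h import *
go(.5075,.2115,.26,97.8)
E
```

```text
clock: 13.18
tool_pos: [0.5085, 0.2122, 0.2633]
orientation: [25.9, 89.5, 33.7]
force: [0.3, -0.0, -0.8]
opening: 0.0551
now [0.5085 0.2122 0.2633] jaw 97.79 rotvec to target(tool) [-0.01  0.47 -0.23] | shift now-axes [ 0.0033 -0.0006 -0.0011] | shift after turn [ 0.0033 -0.0006 -0.0011] j [  43.   17.  -26.    0.  -47. -125.] open 0.0551 F [ 0.3 -0.  -0.8] t 13.18
```

```bash
python3 -m inch '[-0.01,0,0,0,0.3,-0.2,0.05, -0.03,0,0,0,0,0,0.05, -0.03,0,0,0,0,0,0.05, -0.01,-0.01,0,0,0,0,0.05, 0,-0.03,-0.005,0,0,0,0.05, 0,-0.04,-0.006,0,0,0,0.05, 0,-0.04,-0.006,0,0,0,0.05, 0,-0.04,-0.006,0,0,0,0.05, 0,-0.04,-0.006,0,0,0,0.05, 0,-0.04,-0.006,0,0,0,0.05, 0,-0.04,-0.006,0,0,0,0.05, 0,-0.04,-0.006,0,0,0,0.05, 0,-0.04,-0.006,0,0,0,0.05, 0,-0.04,-0.006,0,0,0,0.05, 0,-0.03,-0.005,0,0,0,0.05, 0,-0.015,-0.002,0,0,0,0.05, 0,-0.005,0,0,0,0,0.05, 0,0,0,0,0,0,0.05]'
python3 - <<'E'
from h import *
go(.505,-.247,.249,97.8)
E
```

```text
clock: 15.42
tool_pos: [0.4957, -0.2624, 0.3396]
orientation: [168.5, 89.2, 176.1]
force: [-0.6, 0.1, -2.0]
opening: 0.0551
now [ 0.4957 -0.2624  0.3396] jaw 97.61 rotvec to target(tool) [-0.18 -0.75 -0.15] | shift now-axes [0.0905 0.0138 0.0124] | shift after turn [0.0906 0.014  0.0113] j [ -8.  13. -19.   0. -59. -75.] open 0.0551 F [-0.6  0.1 -2. ] t 15.43
```

```bash
python3 -m inch '[0.02,0.008,0.004,0,-0.6,0,0.05, 0.03,0.004,0.003,0,0,0,0.05, 0.025,0,0,0,0,0,0.05, 0.008,0,0,0,0,0,0.05, 0,0,0,0,0,0,0.05]'
python3 - <<'E'
from h import *
go(.505,-.247,.249,97.8)
E
```

```text
clock: 16.05
tool_pos: [0.5021, -0.2449, 0.2563]
orientation: [68.9, 89.9, 76.8]
force: [0.6, -1.0, -1.9]
opening: 0.0552
now [ 0.5021 -0.2449  0.2563] jaw 97.93 rotvec to target(tool) [ 0.13  0.05 -0.12] | shift now-axes [ 0.0073 -0.0025  0.0026] | shift after turn [ 0.0073 -0.0025  0.0026] j [ -6.  18. -25.  -0. -47. -76.] open 0.0552 F [ 0.6 -1.  -1.9] t 16.05
```

```bash
python3 -m inch '[0.006,0,0,0,0,0,0.05, 0.003,0,0,0,0,0,0.05, 0,0,0,0,0,0,0.05]'; python3 -m inch '[0.003,0,0,0,0,0,0.05]'
```

```text
clock: 16.42
tool_pos: [0.5031, -0.2448, 0.2497]
orientation: [4.3, 89.7, 12.3]
force: [-0.8, 0.2, -2.2]
opening: 0.0551
clock: 16.55
tool_pos: [0.5038, -0.2453, 0.2488]
orientation: [-10.8, 89.6, -2.8]
force: [-6.8, 0.4, 26.8]
opening: 0.0551
```

```bash
python3 -m inch '[-0.0005,0,0,0,0,0,0.05, 0,0,0,0,0,0,0.087, 0,0,0,0,0,0,0.087, 0,0,0,0,0,0,0.087, 0,0,0,0,0,0,0.087]'
python3 - <<'E'
from h import *
go(.583,.2195,.345,97.8)
E
```

```text
clock: 17.18
tool_pos: [0.5043, -0.2456, 0.2502]
orientation: [-13.4, 89.5, -5.4]
force: [-0.6, -0.3, 0.8]
opening: 0.0856
now [ 0.5043 -0.2456  0.2502] jaw 98.02 rotvec to target(tool) [0.22 0.53 0.13] | shift now-axes [-0.0945  0.4494  0.1437] | shift after turn [-0.0948  0.4502  0.1411] j [ -6.  18. -25.  -0. -46. -76.] open 0.0856 F [-0.6 -0.3  0.8] t 17.18
```

```bash
python3 -m inch '[-0.02,0,0,0,0.5,0,0.087, -0.035,0,0,0,0,0,0.087, -0.035,0,0,0,0,0,0.087, -0.015,0.02,0.005,0,0,0,0.087, 0,0.04,0.0128,0,0,0,0.087, 0,0.05,0.0157,0,0,0,0.087, 0,0.05,0.0157,0,0,0,0.087, 0,0.05,0.0157,0,0,0,0.087, 0,0.05,0.0157,0,0,0,0.087, 0,0.05,0.0157,0,0,0,0.087, 0,0.05,0.0157,0,0,0,0.087, 0,0.045,0.014,0,0,0,0.087, 0,0.025,0.008,0,0,0,0.087, 0,0.01,0.003,0,0,0,0.087, 0,0,0,0,0,0,0.087]'
python3 - <<'E'
from h import *
go(.583,.2195,.26,97.8)
E
```

```text
clock: 19.05
tool_pos: [0.5806, 0.223, 0.3568]
orientation: [-99.6, 89.9, -91.7]
force: [-0.3, -0.0, 1.0]
opening: 0.0869
now [0.5806 0.223  0.3568] jaw 97.9 rotvec to target(tool) [ 0.1  -0.02  0.13] | shift now-axes [ 0.0968 -0.0035  0.0019] | shift after turn [ 0.0968 -0.0037  0.0019] j [  39.   18.  -10.    0.  -62. -121.] open 0.0869 F [-0.3 -0.   1. ] t 19.05
```

```bash
python3 -m inch '[0.02,-0.003,0.001,0,0,0,0.076, 0.03,0,0,0,0,0,0.076, 0.03,0,0,0,0,0,0.076, 0.013,0,0,0,0,0,0.076, 0,0,0,0,0,0,0.076]'
python3 - <<'E'
from h import *
go(.583,.2195,.26,97.8)
E
```

```text
clock: 19.68
tool_pos: [0.5822, 0.2135, 0.2637]
orientation: [-49.5, 89.9, -42.0]
force: [-0.5, 0.2, -0.7]
opening: 0.076
now [0.5822 0.2135 0.2637] jaw 97.58 rotvec to target(tool) [-0.22  0.08  0.1 ] | shift now-axes [0.0036 0.0059 0.0016] | shift after turn [0.0037 0.0059 0.0016] j [  38.   22.  -17.    0.  -51. -121.] open 0.076 F [-0.5  0.2 -0.7] t 19.68
```

```bash
python3 -m inch '[0.004,0.006,0.001,0,0,0,0.076, 0,0.001,0,0,0,0,0.076, 0,0,0,0,0,0,0.05, 0,0,0,0,0,0,0.05, 0,0,0,0,0,0,0.05, 0,0,0,0,0,0,0.05]'
python3 - <<'E'
from h import *
go(.583,.2195,.26,97.8)
E
```

```text
clock: 20.42
tool_pos: [0.5832, 0.2214, 0.263]
orientation: [4.1, 89.6, 11.7]
force: [0.4, -0.2, -1.5]
opening: 0.0531
now [0.5832 0.2214 0.263 ] jaw 97.6 rotvec to target(tool) [-0.2   0.35 -0.02] | shift now-axes [ 0.003  -0.0018 -0.0004] | shift after turn [ 0.003  -0.0018 -0.0004] j [  39.   23.  -16.    0.  -51. -121.] open 0.0531 F [ 0.4 -0.2 -1.5] t 20.43
```

```bash
python3 -m inch '[-0.01,0,0,0,0.3,0,0.05, -0.03,0,0,0,0,0,0.05, -0.03,0,0,0,0,0,0.05, -0.01,-0.01,0,0,0,0,0.05, 0,-0.03,-0.003,0,0,0,0.05, 0,-0.04,-0.004,0,0,0,0.05, 0,-0.04,-0.004,0,0,0,0.05, 0,-0.04,-0.004,0,0,0,0.05, 0,-0.04,-0.004,0,0,0,0.05, 0,-0.04,-0.004,0,0,0,0.05, 0,-0.04,-0.004,0,0,0,0.05, 0,-0.04,-0.004,0,0,0,0.05, 0,-0.04,-0.004,0,0,0,0.05, 0,-0.04,-0.004,0,0,0,0.05, 0,-0.03,-0.003,0,0,0,0.05, 0,-0.015,-0.002,0,0,0,0.05, 0,-0.005,0,0,0,0,0.05, 0,0,0,0,0,0,0.05]'
python3 - <<'E'
from h import *
go(.597,-.251,.249,97.8)
E
```

```text
clock: 22.68
tool_pos: [0.5914, -0.2513, 0.3361]
orientation: [167.3, 88.9, 174.7]
force: [-1.1, -0.0, -3.3]
opening: 0.0529
now [ 0.5914 -0.2513  0.3361] jaw 97.36 rotvec to target(tool) [-0.44 -1.12 -0.26] | shift now-axes [ 0.087  -0.0008  0.0073] | shift after turn [ 0.0871 -0.0004  0.0056] j [ -6.  21.  -8.   0. -62. -77.] open 0.0529 F [-1.1 -0.  -3.3] t 22.68
```

```bash
python3 -m inch '[0.02,0,0.002,0,-1,-0.2,0.05, 0.03,0,0,0,0,0,0.05, 0.022,0,0,0,0,0,0.05, 0.008,0,0,0,0,0,0.05, 0,0,0,0,0,0,0.05]'
python3 - <<'E'
from h import *
go(.597,-.251,.249,97.8)
E
```

```text
clock: 23.3
tool_pos: [0.5941, -0.2462, 0.2557]
orientation: [30.2, 89.9, 37.9]
force: [0.1, 0.3, -2.6]
opening: 0.0532
now [ 0.5941 -0.2462  0.2557] jaw 97.68 rotvec to target(tool) [-0.12  0.07 -0.04] | shift now-axes [ 0.0067 -0.0052  0.0023] | shift after turn [ 0.0067 -0.0052  0.0023] j [ -5.  25. -14.  -0. -51. -77.] open 0.0532 F [ 0.1  0.3 -2.6] t 23.3
```

```bash
python3 -m inch '[0.006,0,0,0,0,0,0.05, 0.003,0,0,0,0,0,0.05, 0,0,0,0,0,0,0.05]'; python3 -m inch '[0.003,0,0,0,0,0,0.05]'
```

```text
clock: 23.68
tool_pos: [0.5952, -0.2459, 0.2496]
orientation: [-11.1, 89.7, -3.4]
force: [0.0, -0.8, -2.6]
opening: 0.053
clock: 23.8
tool_pos: [0.5959, -0.2461, 0.2488]
orientation: [-17.9, 89.5, -10.1]
force: [-5.6, 3.2, 20.4]
opening: 0.0527
```

```bash
python3 -m inch '[-0.0005,0,0,0,0,0,0.05, 0,0,0,0,0,0,0.087, 0,0,0,0,0,0,0.087, 0,0,0,0,0,0,0.087, 0,0,0,0,0,0,0.087]'
cat >> h.py <<'E'
ST=(np.array([.5039,.2499]),np.radians(7.84))
def st2w(x,y):
    c,s_=np.cos(ST[1]),np.sin(ST[1]); return ST[0]+np.array([c*x-s_*y,s_*x+c*y])
def goT(tip,jaw,tilt):
    """tip world xyz, jaw heading, tilt about tool y (deg): print needed rotvec & shift"""
    Rt,t=wpose(); o=ctrl.get_obs()
    Y=np.array([np.cos(np.radians(jaw)),np.sin(np.radians(jaw)),0]);X=np.array([0,0,-1.]);Z=np.cross(X,Y)
    T=np.c_[X,Y,Z]@R.from_rotvec([0,tilt,0],degrees=True).as_matrix()
    d=np.array(tip)-.178*T[:,0]-t; tipn=t+.178*Rt[:,0]
    print('tip',tipn.round(4),'target tcp',(d+t).round(4),'rotvec',R.from_matrix(Rt.T@T).as_rotvec(degrees=True).round(2),'| now-axes',(Rt.T@d).round(4),'| after',(T.T@d).round(4),'j',np.round(o['joint_pos'],0),'open',round(float(o['opening']),4),'F',np.round(o['force'],1),'t',round(float(o['clock']),2))
E
python3 - <<'E'
from h import *
s=snap('top','top2.png'); C=cloud(s); H=hsv(s);h,S,V=[H[...,i].astype(int) for i in range(3)]
m=(C[...,2]>.024)&(C[...,2]<.09)&(S<70); m|=((h<8)|(h>172))&(S>150)
b=blob(m,(212,190,250,275));X=C[b];X=X[np.isfinite(X[:,0])];print(cv2.minAreaRect((X[:,:2]*1000).astype(np.float32)))
cv2.imwrite('pics/top2z.png',cv2.resize(s['color'][130:330,170:490],None,fx=2.5,fy=2.5)[...,::-1])
go(.5,.1,.38,187.8)
print(st2w(.02,.02),st2w(.02,.067))
E
```

```text
clock: 24.42
tool_pos: [0.5964, -0.2465, 0.2503]
orientation: [-19.0, 89.4, -11.2]
force: [0.5, 0.2, 0.7]
opening: 0.0851
((513.2937622070312, 274.08795166015625), (162.33370971679688, 45.57416534423828), 8.441060066223145)
now [ 0.5964 -0.2465  0.2503] jaw 97.8 rotvec to target(tool) [-90.     0.3    0.62] | shift now-axes [-0.1315  0.3559 -0.0472] | shift after turn [-0.1297  0.0485  0.3564] j [ -5.  25. -14.   0. -50. -77.] open 0.0861 F [ 0.1 -0.1 -0.4] t 24.48
[0.52098491 0.2724412 ] [0.51457377 0.31900189]
```

View pics/top2z.png

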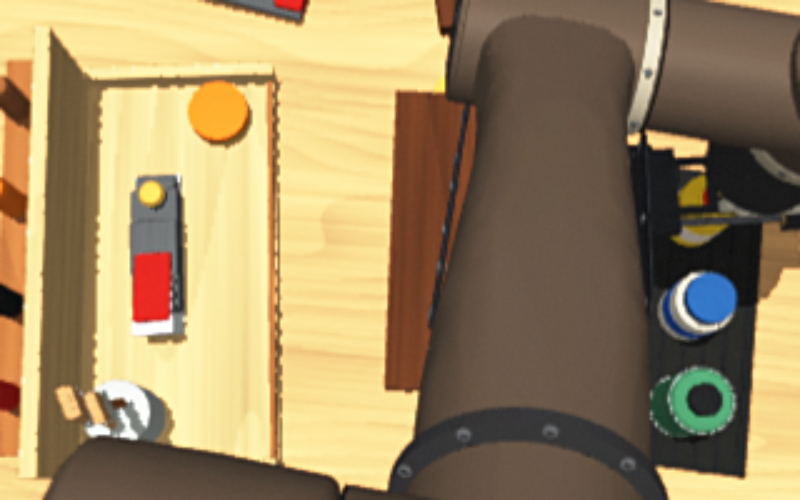

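```bash
python3 -m inch '[-0.02,0,0,0,0.3,0.5,0.087, -0.035,0,0,0,0,0,0.087, -0.04,0,0,0,0,0,0.087, -0.035,0.01,0,0,0,0,0.087, -0.02,0.04,-0.004,0,0,0,0.087, 0,0.05,-0.005,0,0,0,0.087, 0,0.05,-0.005,0,0,0,0.087, 0,0.05,-0.005,0,0,0,0.087, 0,0.05,-0.005,0,0,0,0.087, 0,0.05,-0.005,0,0,0,0.087, 0,0.05,-0.005,0,0,0,0.087, 0,0.04,-0.004,0,0,0,0.087, 0,0.02,-0.002,0,0,0,0.087, 0,0,0,-10,0,0,0.087, 0,0,0,-10,0,0,0.087, 0,0,0,-10,0,0,0.087, 0,0,0,-10,0,0,0.087, 0,0,0,-10,0,0,0.087, 0,0,0,-10,0,0,0.087, 0,0,0,-10,0,0,0.087]'
python3 -m inch '[0,0,0,-10,0,0,0.08, 0,0,0,-10,0,0,0.08, 0,0,0,0,-8,0,0.08, 0,0,0,0,-8,0,0.08, 0,0,0,0,0,0,0.08]'
python3 - <<'E'
from h import *
p=st2w(.012,.067); goT([p[0],p[1],.20],188.2,-16)
E
```

```text
clock: 26.98
tool_pos: [0.4965, 0.1662, 0.4078]
orientation: [-21.6, 89.4, 58.4]
force: [-0.4, 0.6, 0.6]
opening: 0.0869
clock: 27.6
tool_pos: [0.496, 0.1664, 0.4078]
orientation: [-1.6, 73.2, 99.4]
force: [0.4, -0.8, 0.1]
opening: 0.0797
tip [0.4875 0.2172 0.2374] target tcp [0.5136 0.2693 0.3711] rotvec [ 2.77  0.82 -0.34] | now-axes [ 0.0637 -0.0366  0.0828] | after [ 0.0627 -0.0322  0.0854] j [ 33.   6. -12. -17. -66. -16.] open 0.0797 F [ 0.4 -0.8  0.1] t 27.6
```

```bash
python3 -m inch '[0,0,0,2.8,0.8,-0.3,0.08, 0.01,-0.016,0.03,0,0,0,0.08, 0.02,-0.016,0.03,0,0,0,0.08, 0.02,0,0.02,0,0,0,0.08, 0.01,0,0.005,0,0,0,0.08, 0,0,0,0,0,0,0.08]'
python3 - <<'E'
from h import *
p=st2w(.012,.067); goT([p[0],p[1],.033],188.2,-16)
s,P=wsnap('w3.png')
E
```

```text
clock: 28.35
tool_pos: [0.5144, 0.2691, 0.3719]
orientation: [-0.2, 75.2, 97.8]
force: [-0.6, -0.5, 0.5]
opening: 0.08
tip [0.5082 0.3142 0.1998] target tcp [0.5136 0.2693 0.2041] rotvec [-0.2  -1.18  0.1 ] | now-axes [ 0.1623  0.0008 -0.0426] | after [ 0.1614  0.0007 -0.0459] j [ 42.  12. -11. -14. -60. -28.] open 0.08 F [-0.6 -0.5  0.5] t 28.35
```

View pics/w3.png

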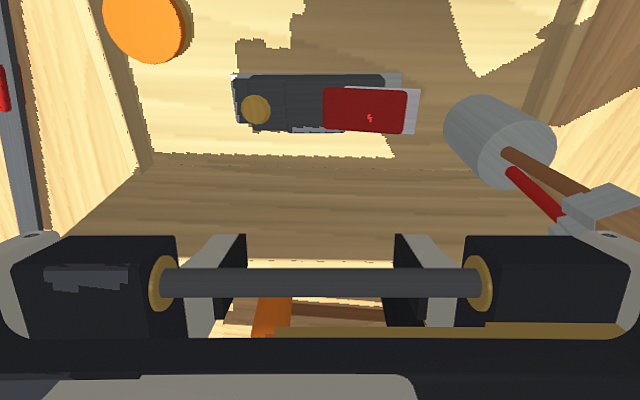

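Run:
```python
from h import *
s=dict(np.load('pics/w3.npz'));Rt,t=wpose();H=np.array(s['hand_eye']);P=(Rt@H[:3,:3],Rt@H[:3,3]+t)
C=cloud(s,P)
c,n=np.cos(ST[1]),np.sin(ST[1]);M=np.array([[c,n],[-n,c]])
X=C[90:280,440:640].reshape(-1,3);X=X[np.isfinite(X[:,0])];L=(X[:,:2]-ST[0])@M.T
for z0 in (.05,.08,.11,.14,.17,.2):
    k=(X[:,2]>z0)&(X[:,2]<z0+.03)&(L[:,1]<.09)&(L[:,0]<-.03); print(z0,k.sum(),'local x max',np.percentile(L[k,0],99).round(3) if k.any() else '', 'y',np.percentile(L[k,1],[1,99]).round(3) if k.any() else '')
# panel inner face: depth near top center
for uv in [(300,150),(300,180),(300,200),(300,215)]:
    p=C[uv[1],uv[0]];print(uv,p.round(4),(M@(p[:2]-ST[0])).round(4))
```

```text
0.05 1210 local x max -0.111 y [0.021 0.068]
0.08 4466 local x max -0.111 y [0.022 0.078]
0.11 959 local x max -0.128 y [0.04  0.066]
0.14 1429 local x max -0.131 y [0.039 0.066]
0.17 2988 local x max -0.126 y [0.034 0.065]
0.2 861 local x max -0.041 y [0.037 0.047]
(300, 150) [0.5269 0.3341 0.0178] [0.0342 0.0803]
(300, 180) [0.5231 0.3528 0.0504] [0.033  0.0993]
(300, 200) [0.521  0.3521 0.0897] [0.0308 0.0989]
(300, 215) [0.5196 0.352  0.1138] [0.0295 0.099 ]
```

```bash
python3 -m inch '[0.01,0,-0.003,-0.2,-1.2,0,0.08, 0.03,0,-0.0085,0,0,0,0.08, 0.03,0,-0.0085,0,0,0,0.08, 0.025,0,-0.007,0,0,0,0.08, 0.02,0,-0.006,0,0,0,0.08, 0,0,0,0,0,0,0.08]'
python3 - <<'E'
from h import *
p=st2w(.012,.067); goT([p[0],p[1],.033],188.2,-16)
E
```

```text
clock: 29.15
tool_pos: [0.5163, 0.2642, 0.2511]
orientation: [-1.6, 73.6, 96.3]
force: [0.7, 0.2, 0.1]
opening: 0.08
tip [0.5108 0.314  0.0803] target tcp [0.5136 0.2693 0.2041] rotvec [-0.2   0.35  0.53] | now-axes [ 0.0466  0.0023 -0.008 ] | after [ 0.0467  0.0019 -0.0077] j [ 41.  19. -17. -19. -46. -20.] open 0.08 F [0.7 0.2 0.1] t 29.15
```

```bash
python3 -m inch '[0.005,0.002,0.005,0,0.3,0.5,0.08, 0.015,0,-0.003,0,0,0,0.08, 0.015,0,-0.005,0,0,0,0.08, 0.008,0,-0.003,0,0,0,0.08, 0,0,0,0,0,0,0.08]'
python3 - <<'E'
from h import *
p=st2w(.012,.067); goT([p[0],p[1],.033],188.2,-16)
s,P=wsnap('w4.png')
E
```

```text
clock: 29.78
tool_pos: [0.514, 0.2703, 0.2074]
orientation: [-0.5, 73.9, 97.5]
force: [-0.7, -0.1, -0.0]
opening: 0.0797
tip [0.5075 0.3193 0.0364] target tcp [0.5136 0.2693 0.2041] rotvec [-0.18  0.14  0.18] | now-axes [ 0.0029  0.0005 -0.0017] | after [ 0.0029  0.0005 -0.0017] j [ 41.  22. -19. -20. -42. -19.] open 0.0797 F [-0.7 -0.1 -0. ] t 29.77
```

View pics/w4.png

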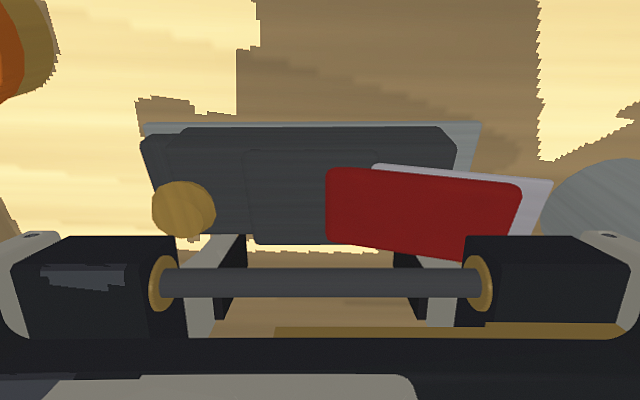

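```bash
python3 -m inch '[-0.001,0,-0.006,0,0,0,0.08, -0.002,0,-0.008,0,0,0,0.08, -0.002,0,-0.008,0,0,0,0.08, -0.002,0,-0.008,0,0,0,0.08, -0.002,0,-0.008,0,0,0,0.08]'
python3 - <<'E'
from h import *
p=st2w(.012,.022); goT([p[0],p[1],.033],188.2,-16)
E
```

```text
clock: 30.45
tool_pos: [0.5205, 0.2313, 0.2077]
orientation: [-1.4, 73.6, 96.7]
force: [-0.6, 3.9, 0.3]
opening: 0.0796
tip [0.5146 0.2811 0.0369] target tcp [0.5198 0.2248 0.2041] rotvec [-0.07  0.36  0.42] | now-axes [ 0.0017  0.0016 -0.0071] | after [ 0.0017  0.0016 -0.0071] j [ 37.  22. -20. -21. -42. -14.] open 0.0796 F [-0.6  3.9  0.3] t 30.45
```

```bash
python3 -m inch '[-0.002,0.001,-0.008,0,0,0.4,0.08, -0.002,0,-0.006,0,0,0,0.08, 0,0,0,0,0,0,0.08]'
python3 - <<'E'
from h import *
p=st2w(.012,.022); goT([p[0],p[1],.033],188.2,-16)
s,P=wsnap('w5.png')
np.savez('pics/w5p.npz',R=P[0],t=P[1])
E
```

```text
clock: 30.82
tool_pos: [0.5221, 0.2148, 0.2079]
orientation: [-0.1, 73.6, 98.0]
force: [-0.8, 1.7, 0.1]
opening: 0.0798
tip [0.5151 0.2644 0.0371] target tcp [0.5198 0.2248 0.2041] rotvec [-0.11  0.36  0.06] | now-axes [0.0065 0.0009 0.0087] | after [0.0065 0.0009 0.0088] j [ 36.  22. -20. -21. -43. -12.] open 0.0798 F [-0.8  1.7  0.1] t 30.82
```

View pics/w5.png

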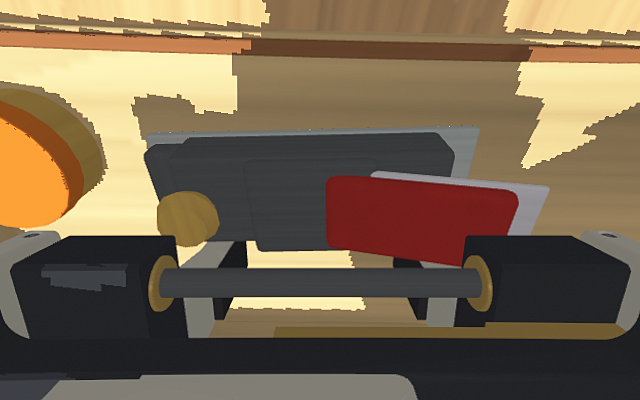

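```bash
python3 -m inch '[0.002,0,0.008,0,0,0,0.08, -0.015,0,0.006,0,0,0,0.08, -0.03,0,0.0085,0,0,0,0.08, -0.04,0,0.011,0,0,0,0.08, -0.04,0,0.011,0,0,0,0.08, -0.03,0,0.008,0,0,0,0.087, 0,0,0,0,8,0,0.087, 0,0,0,0,8,0,0.087, 0,0,0,10,0,0,0.087, 0,0,0,10,0,0,0.087, 0,0,0,10,0,0,0.087, 0,0,0,10,0,0,0.087, 0,0,0,10,0,0,0.087, 0,0,0,10,0,0,0.087, 0,0,0,10,0,0,0.087, 0,0,0,10,0,0,0.087, 0,0,0,10,0,0,0.087, 0,0,0,0,0,0,0.087]'
python3 - <<'E'
from h import *
go(.52,.23,.36,98)
s,P=wsnap('w6.png')
np.savez('pics/w6p.npz',R=P[0],t=P[1])
E
```

```text
clock: 33.12
tool_pos: [0.5166, 0.2237, 0.3937]
orientation: [-25.7, 89.1, -20.3]
force: [-0.1, 0.1, 0.2]
opening: 0.0873
now [0.5166 0.2237 0.3937] jaw 95.4 rotvec to target(tool) [-2.6   0.84  0.43] | shift now-axes [0.0337 0.0062 0.0034] | shift after turn [0.0337 0.0058 0.0042] j [  44.   10.  -15.    1.  -64. -129.] open 0.0873 F [-0.1  0.1  0.2] t 33.12
```

View pics/w6.png

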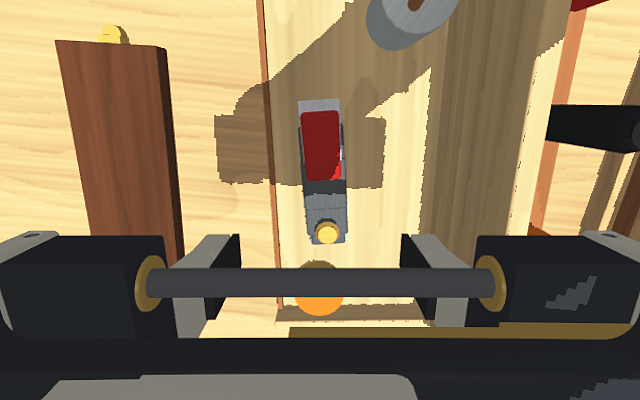

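Run:
```python
from h import *
s=dict(np.load('pics/w6.npz'));q=np.load('pics/w6p.npz');P=(q['R'],q['t']);C=cloud(s,P)
H=hsv(s);h,S,V=[H[...,i].astype(int) for i in range(3)]
b=blob((C[...,2]>.026)&(C[...,2]<.1),(270,85,375,250))
c,n=np.cos(ST[1]),np.sin(ST[1]);M=np.array([[c,n],[-n,c]])
X=C[b];X=X[np.isfinite(X[:,0])];r=cv2.minAreaRect((X[:,:2]*1000).astype(np.float32));print('rect',r)
hi=X[(X[:,2]>.045)];r2=cv2.minAreaRect((hi[:,:2]*1000).astype(np.float32));print('rect hi',r2)
print('knob',[np.median(C[225:240,320:335].reshape(-1,3),0).round(4)],'local c',(M@(np.array(r[0])/1000-ST[0])).round(4))
m=blob(((h<8)|(h>172))&(S>120),(290,100,350,190));print('cap',np.nanmedian(C[m],0).round(4),cv2.minAreaRect((C[m][:,:2]*1000).astype(np.float32)))
```

```text
rect ((519.5551147460938, 225.14938354492188), (161.13600158691406, 46.022586822509766), 9.255457878112793)
rect hi ((512.36669921875, 223.97799682617188), (146.56964111328125, 46.022586822509766), 9.255456924438477)
knob [array([nan, nan, nan])] local c [ 0.0121 -0.0267]
cap [0.4809 0.2193 0.0701] ((484.2356262207031, 220.05694580078125), (69.39878845214844, 34.07674789428711), 11.248238563537598)
```

```bash
python3 -m inch '[0,0,0,-3.9,0.9,0.4,0.062, 0.03,0.002,0.003,0,0,0,0.062, 0.03,0,0,0,0,0,0.062, 0.025,0,0,0,0,0,0.062, 0,0,0,0,0,0,0.062]'
python3 - <<'E'
from h import *
go(.5195,.2251,.203,99.2)
E
```

```text
clock: 33.8
tool_pos: [0.5192, 0.2266, 0.3098]
orientation: [2.6, 89.9, 13.5]
force: [0.1, -0.2, 0.6]
opening: 0.0621
now [0.5192 0.2266 0.3098] jaw 100.84 rotvec to target(tool) [ 1.64  0.13 -0.01] | shift now-axes [ 0.1068 -0.0015 -0.0002] | shift after turn [ 1.068e-01 -1.500e-03  1.000e-04] j [  43.   15.  -21.    0.  -54. -123.] open 0.0621 F [ 0.1 -0.2  0.6] t 33.8
```

```bash
python3 -m inch '[0.02,-0.001,0,1.6,0,0,0.062, 0.025,0,0,0,0,0,0.062, 0,0,0,0,0,0,0.062]'
python3 - <<'E'
from h import *
go(.5195,.2251,.203,99.2)
E
```

```text
clock: 34.17
tool_pos: [0.5208, 0.2267, 0.2684]
orientation: [11.9, 89.6, 21.6]
force: [0.6, -0.3, 0.6]
opening: 0.062
now [0.5208 0.2267 0.2684] jaw 99.65 rotvec to target(tool) [ 0.45  0.42 -0.09] | shift now-axes [ 0.0654 -0.0015 -0.0021] | shift after turn [ 0.0654 -0.0014 -0.0016] j [  43.   18.  -23.    0.  -49. -124.] open 0.062 F [ 0.6 -0.3  0.6] t 34.17
```

```bash
python3 -m inch '[0.02,-0.002,-0.002,0.4,0.4,0,0.062, 0.02,0,0,0,0,0,0.062, 0.012,0,0,0,0,0,0.062, 0,0,0,0,0,0,0.062]'
python3 - <<'E'
from h import *
go(.5195,.2251,.203,99.2)
s,P=wsnap('w7.png')
E
```

```text
clock: 34.67
tool_pos: [0.5209, 0.2258, 0.2195]
orientation: [36.0, 89.6, 45.5]
force: [-0.6, 0.3, 0.3]
opening: 0.0617
now [0.5209 0.2258 0.2195] jaw 99.47 rotvec to target(tool) [ 0.27  0.33 -0.24] | shift now-axes [ 0.0165 -0.0005 -0.0016] | shift after turn [ 0.0165 -0.0004 -0.0015] j [  43.   21.  -26.   -0.  -42. -124.] open 0.0617 F [-0.6  0.3  0.3] t 34.67
```

View pics/w7.png

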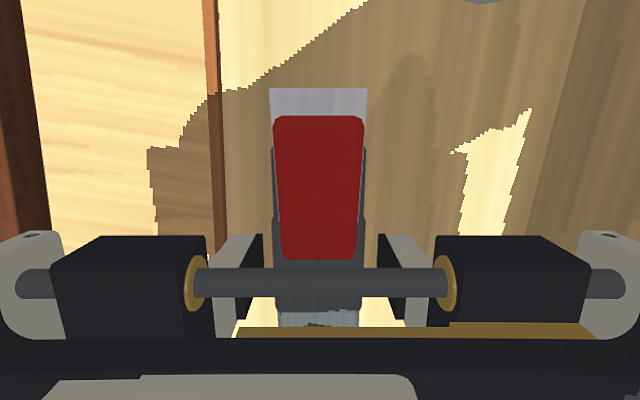

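The plane is centred between the jaws (column 320), with the fingers either side of it and the lip clear. I'll go down the last bit and grip.

```bash
python3 -m inch '[0.012,0,-0.002,0.2,0.3,-0.2,0.062, 0.007,0,0,0,0,0,0.062, 0,0,0,0,0,0,0.035, 0,0,0,0,0,0,0.035, 0,0,0,0,0,0,0.035, 0,0,0,0,0,0,0.035]'
python3 - <<'E'
from h import *
go(.5195,.2251,.203,99.2)
E
```

```text
clock: 35.48
tool_pos: [0.5195, 0.2258, 0.201]
orientation: [30.7, 89.8, 40.0]
force: [0.4, 0.3, -2.3]
opening: 0.0458
now [0.5195 0.2258 0.201 ] jaw 99.3 rotvec to target(tool) [ 0.1   0.14 -0.09] | shift now-axes [-0.002  -0.0007 -0.0001] | shift after turn [-0.002  -0.0007 -0.0001] j [  43.   23.  -27.    0.  -40. -124.] open 0.0458 F [ 0.4  0.3 -2.3] t 35.48
```

```bash
python3 -m inch '[-0.01,0,0,0,0,0,0.035, -0.025,0,0,0,0,0,0.035, -0.025,0,0,0,0,0,0.035, -0.01,-0.01,0,0,0,0,0.035, 0,-0.03,0,0,0,0,0.035, 0,-0.035,0,0,0,0,0.035, 0,-0.035,0,0,0,0,0.035, 0,-0.035,0,0,0,0,0.035, 0,-0.035,0,0,0,0,0.035, 0,-0.025,0,6.7,0,0,0.035, 0,-0.01,0,0,0,0,0.035, 0,0,0,0,0,0,0.035]'
python3 - <<'E'
from h import *
go(.5554,.0007,.209,92.63)
s=snap('top','top3.png');cv2.imwrite('pics/top3z.png',cv2.resize(s['color'][130:330,170:490],None,fx=2.5,fy=2.5)[...,::-1])
s,P=wsnap('w8.png');np.savez('pics/w8p.npz',R=P[0],t=P[1])
E
```

```text
clock: 36.98
tool_pos: [0.5468, 0.001, 0.2676]
orientation: [-174.6, 89.2, -172.3]
force: [-0.1, 0.1, -7.4]
opening: 0.0458
now [0.5468 0.001  0.2676] jaw 92.27 rotvec to target(tool) [-0.36 -0.8   0.07] | shift now-axes [ 0.0585 -0.0006  0.0094] | shift after turn [ 0.0586 -0.0007  0.0085] j [  21.   16.  -25.   -0.  -49. -108.] open 0.0458 F [-0.1  0.1 -7.4] t 36.98
```

View pics/w8.png

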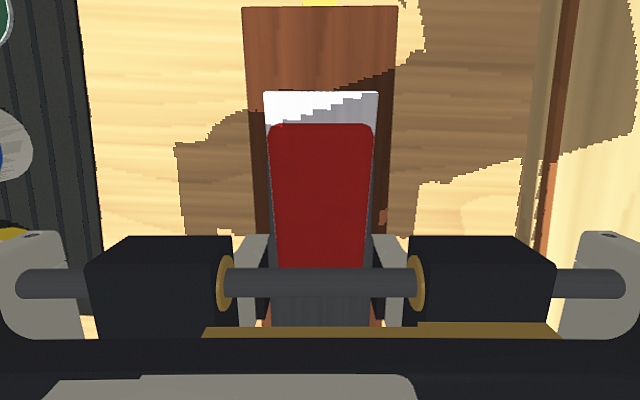

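View pics/top3z.png

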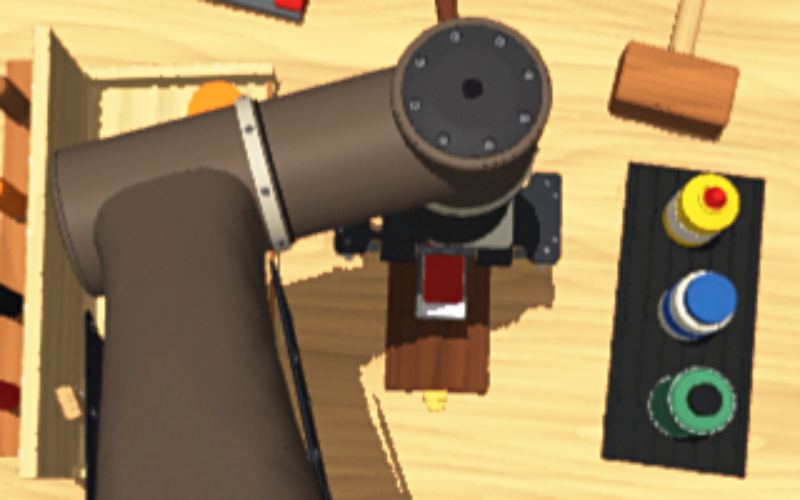

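Run:
```python
from h import *
s=dict(np.load('pics/w8.npz'));q=np.load('pics/w8p.npz');P=(q['R'],q['t']);C=cloud(s,P)
h=hsv(s);z=C[...,2]
for r in (20,40,60,75):
    m=(z[r]>.015)&(z[r]<.035); u=np.nonzero(m[200:440])[0]+200; a,b=pts(s,[[u[0],r],[u[-1],r]],.024,P); print(r,u[0],u[-1],a.round(4),b.round(4),((a+b)/2).round(4), 'model y at x',round(.0007+np.tan(np.radians(2.63))*((a[0]+b[0])/2-.5554),4))
u=np.nonzero((z[:,320]>.015)&(z[:,320]<.035))[0];print(u[:3],pts(s,[320,u[0]],.024,P))
```

```text
20 242 397 [ 0.4175 -0.0533  0.024 ] [0.4136 0.0449 0.024 ] [ 0.4155 -0.0042  0.024 ] model y at x -0.0057
40 243 396 [ 0.4289 -0.053   0.024 ] [0.425  0.0456 0.024 ] [ 0.427  -0.0037  0.024 ] model y at x -0.0052
60 244 395 [ 0.4408 -0.0527  0.024 ] [0.4369 0.0462 0.024 ] [ 0.4388 -0.0032  0.024 ] model y at x -0.0047
75 245 394 [ 0.4499 -0.0523  0.024 ] [0.446  0.0465 0.024 ] [ 0.448  -0.0029  0.024 ] model y at x -0.0042
[0 1 2] [[ 0.40433364 -0.00427826  0.024     ]]
```

```bash
python3 -m inch '[0.015,0,0.004,-0.3,-0.8,0,0.035, 0.02,0,0.003,0,0,0,0.035, 0.015,0,0.001,0,0,0,0.035, 0,0,0,0,0,0,0.035]'
python3 - <<'E'
from h import *
go(.5554,.0015,.209,92.6)
E
```

```text
clock: 37.58
tool_pos: [0.5553, 0.0053, 0.2169]
orientation: [-13.3, 89.9, -10.2]
force: [0.4, -0.1, -6.6]
opening: 0.0456
now [0.5553 0.0053 0.2169] jaw 93.01 rotvec to target(tool) [0.41 0.13 0.03] | shift now-axes [ 0.0079 -0.0038 -0.0001] | shift after turn [ 0.0079 -0.0038 -0.    ] j [  21.   21.  -28.    0.  -42. -108.] open 0.0456 F [ 0.4 -0.1 -6.6] t 37.58
```

```bash
python3 -m inch '[0.005,-0.004,0,0.4,0,0,0.035, 0.003,0,0,0,0,0,0.035, 0,0,0,0,0,0,0.035]'
python3 -m inch '[0.003,0,0,0,0,0,0.035]'
python3 - <<'E'
from h import *
go(.5554,.0015,.207,92.6)
E
```

```text
clock: 37.95
tool_pos: [0.556, 0.0015, 0.2096]
orientation: [-3.2, 89.8, -0.6]
force: [0.4, 0.4, -7.3]
opening: 0.0461
clock: 38.08
tool_pos: [0.5563, 0.0015, 0.2071]
orientation: [0.5, 89.7, 3.1]
force: [1.4, -0.4, -4.3]
opening: 0.0459
now [0.5563 0.0015 0.2071] jaw 92.65 rotvec to target(tool) [ 0.05  0.31 -0.  ] | shift now-axes [ 0.0001  0.     -0.0009] | shift after turn [ 0.0001  0.     -0.0009] j [  20.   21.  -28.    0.  -40. -108.] open 0.0459 F [ 1.4 -0.4 -4.3] t 38.08
```

```bash
python3 -m inch '[0.001,0,0,0,0,0,0.035]'
python3 -m inch '[0,0,0,0,0,0,0.035, 0,0,0,0,0,0,0.075, 0,0,0,0,0,0,0.075, 0,0,0,0,0,0,0.075, -0.015,0,0,0,0.3,0,0.075, -0.03,0,0,0,0,0,0.075, -0.04,0,0,0,0,0,0.087, -0.04,0,0,0,0,0,0.087, -0.02,0,0,0,0,0,0.087, 0,0,0,0,0,0,0.087]'
python3 - <<'E'
from h import *
go(.5959,-.2463,.35,97.6)
s,P=wsnap('w9.png');np.savez('pics/w9p.npz',R=P[0],t=P[1]);C=cloud(s,P)
b=blob((C[...,2]>.034)&(C[...,2]<.1),(200,60,440,250));X=C[b];X=X[np.isfinite(X[:,0])];print(cv2.minAreaRect((X[:,:2]*1000).astype(np.float32)))
E
```

```text
clock: 38.2
tool_pos: [0.5563, 0.0015, 0.207]
orientation: [-0.9, 89.7, 1.8]
force: [-6.1, 1.8, 10.1]
opening: 0.0454
clock: 39.45
tool_pos: [0.5577, 0.0018, 0.3591]
orientation: [2.2, 89.6, 4.9]
force: [-0.1, -0.2, -0.9]
opening: 0.0869
now [0.5577 0.0018 0.3591] jaw 92.75 rotvec to target(tool) [-4.85  0.44  0.  ] | shift now-axes [ 0.0092 -0.2496  0.0262] | shift after turn [ 0.0091 -0.2509  0.0051] j [  20.   11.  -18.    0.  -60. -108.] open 0.0869 F [-0.1 -0.2 -0.9] t 39.45
((547.897705078125, 1.0007247924804688), (143.14468383789062, 46.0450325012207), 2.5387487411499023)
```

View pics/w9.png

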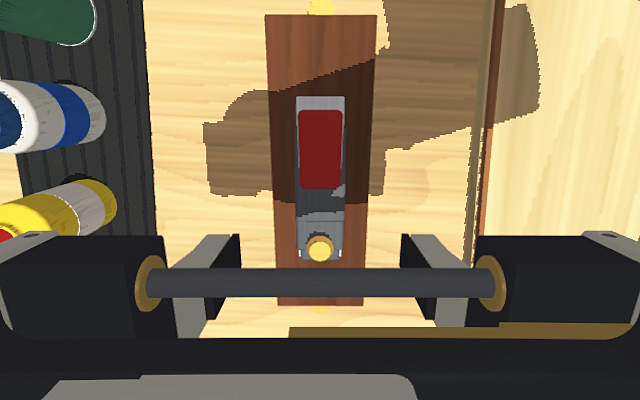

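```bash
python3 -m inch '[0,-0.02,0.0005,-5,0.4,0,0.087, 0,-0.04,0.001,0,0,0,0.087, 0,-0.05,0.001,0,0,0,0.087, 0,-0.05,0.001,0,0,0,0.087, 0,-0.045,0.001,0,0,0,0.087, 0,-0.03,0,0,0,0,0.087, 0,-0.01,0,0,0,0,0.087, 0,0,0,0,0,0,0.087]'
python3 - <<'E'
from h import *
go(.5962,-.2463,.249,97.8)
s,P=wsnap('w10.png')
E
```

```text
clock: 40.5
tool_pos: [0.5934, -0.2468, 0.3458]
orientation: [166.4, 89.1, 174.4]
force: [-0.9, 1.0, 0.0]
opening: 0.0867
now [ 0.5934 -0.2468  0.3458] jaw 97.99 rotvec to target(tool) [ 0.19 -0.89 -0.21] | shift now-axes [ 0.0968 -0.0002  0.0043] | shift after turn [0.0968 0.0001 0.0028] j [ -5.  20.  -8.  -0. -63. -77.] open 0.0867 F [-0.9  1.   0. ] t 40.5
```

View pics/w10.png

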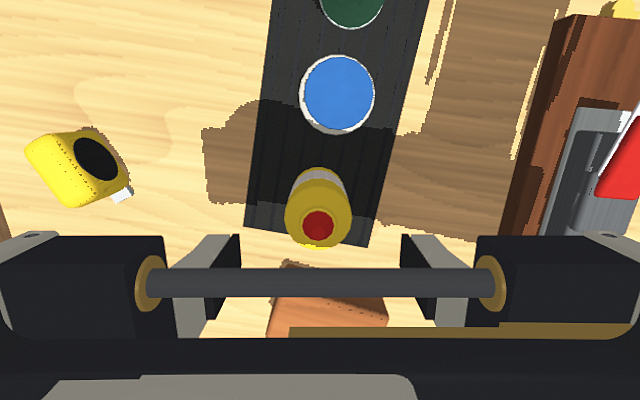

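The glue nozzle (317,225) is centred between the jaws and still standing. Going down.

```bash
python3 -m inch '[0.02,0,0.001,0.2,-0.9,-0.2,0.087, 0.03,-0.001,0,0,0,0,0.087, 0.03,-0.002,0,0,0,0,0.087, 0.012,-0.002,0,0,0,0,0.087, 0,0,0,0,0,0,0.087]'
python3 - <<'E'
from h import *
go(.5962,-.2463,.249,97.8)
E
```

```text
clock: 41.18
tool_pos: [0.5955, -0.2454, 0.253]
orientation: [-0.5, 89.8, 7.7]
force: [-1.3, 0.7, -0.1]
opening: 0.0871
now [ 0.5955 -0.2454  0.253 ] jaw 98.18 rotvec to target(tool) [0.38 0.18 0.  ] | shift now-axes [ 0.004  -0.001   0.0006] | shift after turn [ 0.004  -0.001   0.0006] j [ -5.  25. -14.  -0. -51. -77.] open 0.0871 F [-1.3  0.7 -0.1] t 41.17
```

```bash
python3 -m inch '[0.005,-0.001,0,0.4,0,0,0.087, 0,0,0,0,0,0,0.045, 0,0,0,0,0,0,0.045, 0,0,0,0,0,0,0.045, 0,0,0,0,0,0,0.045]'
python3 -m inch '[-0.01,0,0,0,0.2,0,0.045, -0.03,0,0,0,0,0,0.045, -0.03,0,0,0,0,0,0.045, -0.015,0.01,0,0,0,0,0.045, 0,0.03,0.003,0,0,0,0.045, 0,0.04,0.0045,0,0,0,0.045, 0,0.04,0.0045,0,0,0,0.045, 0,0.04,0.0045,0,0,0,0.045, 0,0.04,0.0045,0,0,0,0.045, 0,0.04,0.0045,0,0,0,0.045, 0,0.04,0.0045,0,0,0,0.045, 0,0.04,0.0045,0,0,0,0.045, 0,0.04,0.0045,0,0,0,0.045, 0,0.04,0.0045,0,0,0,0.045, 0,0.03,0.003,0,0,0,0.045, 0,0.015,0.002,0,0,0,0.045, 0,0.005,0,0,0,0,0.045, 0,0,0,0,0,0,0.045]'
python3 - <<'E'
from h import *
go(.5832,.2214,.264,97.8)
E
```

```text
clock: 41.8
tool_pos: [0.5968, -0.2462, 0.2514]
orientation: [-12.2, 89.5, -4.4]
force: [0.4, 1.0, -2.0]
opening: 0.053
clock: 44.05
tool_pos: [0.5755, 0.2255, 0.3357]
orientation: [168.7, 89.5, 176.3]
force: [0.4, -0.3, -1.9]
opening: 0.0529
now [0.5755 0.2255 0.3357] jaw 97.66 rotvec to target(tool) [-0.14 -0.51 -0.1 ] | shift now-axes [ 0.0717 -0.0052  0.0078] | shift after turn [ 0.0717 -0.0051  0.0071] j [  39.   18.  -12.   -0.  -60. -121.] open 0.0529 F [ 0.4 -0.3 -1.9] t 44.05
```

```bash
python3 -m inch '[0.015,-0.003,0.005,-0.1,-0.5,0,0.045, 0.025,-0.001,0.002,0,0,0,0.045, 0.02,0,0,0,0,0,0.045, 0,0,0,0,0,0,0.045]'
python3 - <<'E'
from h import *
go(.5832,.2214,.266,97.8)
E
```

```text
clock: 44.55
tool_pos: [0.5832, 0.2181, 0.2751]
orientation: [81.1, 89.9, 88.6]
force: [0.2, 0.6, -2.7]
opening: 0.0531
now [0.5832 0.2181 0.2751] jaw 97.51 rotvec to target(tool) [-0.29  0.02 -0.1 ] | shift now-axes [0.0091 0.0032 0.0004] | shift after turn [0.0091 0.0032 0.0005] j [  38.   22.  -16.   -0.  -53. -121.] open 0.0531 F [ 0.2  0.6 -2.7] t 44.55
```

```bash
python3 -m inch '[0.005,0.004,0,-0.3,0,0,0.045, 0.004,0,-0.001,0,0,0,0.045, 0,0,0,0,0,0,0.045]'; python3 -m inch '[0.003,0,0,0,0,0,0.045]'
```

```text
clock: 44.92
tool_pos: [0.5823, 0.2216, 0.2678]
orientation: [43.7, 89.8, 51.5]
force: [-0.1, -0.2, -2.4]
opening: 0.0528
clock: 45.05
tool_pos: [0.5825, 0.2218, 0.2654]
orientation: [39.2, 89.7, 47.0]
force: [0.2, 0.2, -2.1]
opening: 0.0531
```

```bash
python3 -m inch '[0.003,0,0,0,0,0,0.045]'
```

```text
clock: 45.18
tool_pos: [0.5831, 0.222, 0.2652]
orientation: [23.9, 89.6, 31.7]
force: [-8.6, -3.9, 27.9]
opening: 0.0532
```

```bash
python3 -m inch '[-0.0005,0,0,0,0,0,0.045, 0,0,0,0,0,0,0.08, 0,0,0,0,0,0,0.08, 0,0,0,0,0,0,0.08, -0.02,0,0,0,0.3,0,0.08, -0.03,0,0,0,0,0,0.087, -0.035,0,0,0,0,0,0.087, -0.01,0,0,0,0,0,0.087, 0,0,0,0,0,0,0.087]'
python3 - <<'E'
from h import *
go(.5043,-.2456,.35,97.8)
s,P=wsnap('w11.png')
E
```

```text
clock: 46.3
tool_pos: [0.5831, 0.222, 0.3632]
orientation: [56.8, 89.8, 64.7]
force: [0.8, -0.6, 0.2]
opening: 0.0872
now [0.5831 0.222  0.3632] jaw 97.91 rotvec to target(tool) [ 0.11  0.11 -0.16] | shift now-axes [ 0.0116 -0.4523 -0.1425] | shift after turn [ 0.0132 -0.4525 -0.1416] j [  39.   17.   -9.   -0.  -63. -121.] open 0.0872 F [ 0.8 -0.6  0.2] t 46.3
```

View pics/w11.png

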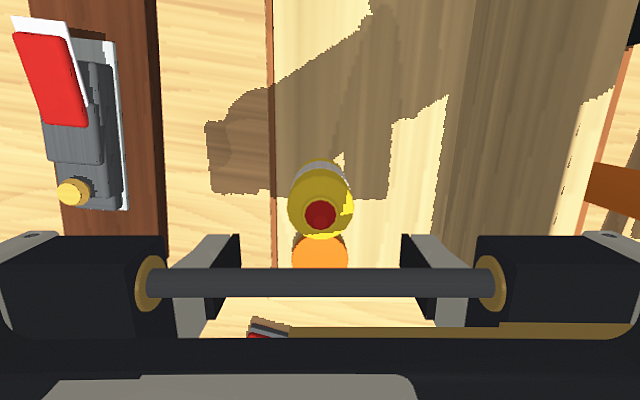

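The glue bottle stands back beside the tin, nozzle at (320,214). Next is the jar.

```bash
python3 -m inch '[0,-0.02,-0.006,0,0,0,0.087, 0,-0.04,-0.0127,0,0,0,0.087, 0,-0.05,-0.0158,0,0,0,0.087, 0,-0.05,-0.0158,0,0,0,0.087, 0,-0.05,-0.0158,0,0,0,0.087, 0,-0.05,-0.0158,0,0,0,0.087, 0,-0.05,-0.0158,0,0,0,0.087, 0,-0.05,-0.0158,0,0,0,0.087, 0,-0.045,-0.013,0,0,0,0.087, 0,-0.03,-0.009,0,0,0,0.087, 0,-0.012,-0.004,0,0,0,0.087, 0,0,0,0,0,0,0.087]'
python3 - <<'E'
from h import *
go(.5043,-.2456,.2495,97.8)
E
```

```text
clock: 47.85
tool_pos: [0.4948, -0.2602, 0.3497]
orientation: [173.3, 88.9, -178.9]
force: [0.3, -0.9, -0.0]
opening: 0.0874
now [ 0.4948 -0.2602  0.3497] jaw 97.75 rotvec to target(tool) [-0.05 -1.14 -0.13] | shift now-axes [0.1    0.0129 0.0133] | shift after turn [0.1002 0.0131 0.0114] j [ -8.  12. -18.   0. -60. -75.] open 0.0874 F [ 0.3 -0.9 -0. ] t 47.85
```

```bash
python3 -m inch '[0,0.012,0.01,0,-1.1,0,0.087, 0.025,0,0,0,0,0,0.087, 0.03,0,0,0,0,0,0.087, 0.03,0,0,0,0,0,0.087, 0.01,0,0,0,0,0,0.087, 0,0,0,0,0,0,0.087]'
python3 - <<'E'
from h import *
go(.5043,-.2456,.2495,97.8)
E
```

```text
clock: 48.6
tool_pos: [0.5066, -0.2388, 0.2531]
orientation: [18.2, 89.6, 26.3]
force: [0.2, 0.1, 1.3]
opening: 0.0869
now [ 0.5066 -0.2388  0.2531] jaw 98.15 rotvec to target(tool) [ 0.35  0.36 -0.12] | shift now-axes [ 0.0036 -0.0064 -0.0032] | shift after turn [ 0.0036 -0.0064 -0.0032] j [ -5.  18. -25.  -0. -47. -76.] open 0.0869 F [0.2 0.1 1.3] t 48.6
```

```bash
python3 -m inch '[0.005,-0.006,-0.003,0.3,0.4,0,0.087, 0.002,0,0,0,0,0,0.087]'
python3 - <<'E'
from h import *
go(.5043,-.2456,.2495,97.8)
E
```

```text
clock: 48.85
tool_pos: [0.5054, -0.2451, 0.2477]
orientation: [28.2, 89.9, 36.1]
force: [0.1, 0.7, 0.4]
opening: 0.0869
now [ 0.5054 -0.2451  0.2477] jaw 97.9 rotvec to target(tool) [ 0.1   0.1  -0.06] | shift now-axes [-0.0018 -0.0003 -0.0011] | shift after turn [-0.0018 -0.0003 -0.0011] j [ -6.  19. -25.  -0. -46. -76.] open 0.0869 F [0.1 0.7 0.4] t 48.85
```

```bash
python3 -m inch '[0,0,0,0,0,0,0.045, 0,0,0,0,0,0,0.045, 0,0,0,0,0,0,0.045, 0,0,0,0,0,0,0.045]'
python3 -m inch '[-0.01,0,0,0,0.2,0,0.045, -0.03,0,0,0,0,0,0.045, -0.03,0,0,0,0,0,0.045, -0.015,0.01,0,0,0,0,0.045, 0,0.03,0.004,0,0,0,0.045, 0,0.04,0.0058,0,0,0,0.045, 0,0.04,0.0058,0,0,0,0.045, 0,0.04,0.0058,0,0,0,0.045, 0,0.04,0.0058,0,0,0,0.045, 0,0.04,0.0058,0,0,0,0.045, 0,0.04,0.0058,0,0,0,0.045, 0,0.04,0.0058,0,0,0,0.045, 0,0.04,0.0058,0,0,0,0.045, 0,0.03,0.0045,0,0,0,0.045, 0,0.02,0.003,0,0,0,0.045, 0,0.005,0,0,0,0,0.045, 0,0,0,0,0,0,0.045]'
python3 - <<'E'
from h import *
go(.5096,.2123,.263,97.8)
E
```

```text
clock: 49.35
tool_pos: [0.5056, -0.2456, 0.2489]
orientation: [3.8, 89.8, 11.6]
force: [-0.0, -1.2, -1.3]
opening: 0.0547
clock: 51.48
tool_pos: [0.4992, 0.1908, 0.336]
orientation: [160.2, 89.4, 167.9]
force: [0.2, -0.6, -1.6]
opening: 0.0552
now [0.4992 0.1908 0.336 ] jaw 97.74 rotvec to target(tool) [-0.06 -0.52 -0.19] | shift now-axes [0.0729 0.0197 0.0139] | shift after turn [0.073  0.0199 0.0132] j [  42.   11.  -22.   -1.  -57. -124.] open 0.0552 F [ 0.2 -0.6 -1.6] t 51.48
```

```bash
python3 -m inch '[0,0.018,0.009,0,-0.5,0,0.045, 0.015,0.002,0.002,0,0,0,0.045, 0.025,0,0,0,0,0,0.045, 0.018,0,0,0,0,0,0.045, 0,0,0,0,0,0,0.045]'
python3 - <<'E'
from h import *
go(.5096,.2123,.263,97.8)
E
```

```text
clock: 52.1
tool_pos: [0.5079, 0.2105, 0.2744]
orientation: [121.7, 89.8, 129.2]
force: [-0.2, 0.0, -1.1]
opening: 0.0551
now [0.5079 0.2105 0.2744] jaw 97.52 rotvec to target(tool) [-0.28 -0.09 -0.14] | shift now-axes [0.0114 0.0015 0.0019] | shift after turn [0.0114 0.0015 0.0019] j [  43.   16.  -25.   -0.  -49. -125.] open 0.0551 F [-0.2  0.  -1.1] t 52.1
```

```bash
python3 -m inch '[0.006,0.001,0.001,-0.2,0,0,0.045, 0.004,0,0,0,0,0,0.045, 0,0,0,0,0,0,0.045]'; python3 -m inch '[0.003,0,0,0,0,0,0.045]'
```

```text
clock: 52.48
tool_pos: [0.5093, 0.2116, 0.2647]
orientation: [95.9, 89.8, 103.6]
force: [-0.4, -0.6, -1.6]
opening: 0.0552
clock: 52.6
tool_pos: [0.5097, 0.2117, 0.2626]
orientation: [72.6, 89.8, 80.3]
force: [-7.3, -2.1, 28.6]
opening: 0.0547
```

```bash
python3 -m inch '[-0.0005,0,0,0,0,0,0.045, 0,0,0,0,0,0,0.08, 0,0,0,0,0,0,0.08, 0,0,0,0,0,0,0.08, -0.02,0,0,0,0,0,0.08, -0.03,0,0,0,0,0,0.087, -0.035,0,0,0,0,0,0.087, -0.01,0,0,0,0,0,0.087, 0,0,0,9.9,0,0,0.087, 0,0,0,9.9,0,0,0.087, 0,0,0,0,0,0,0.087]'
python3 - <<'E'
from h import *
go(.4126,-.2421,.36,78)
E
```

```text
clock: 53.98
tool_pos: [0.5094, 0.2114, 0.3609]
orientation: [86.4, 89.8, 73.9]
force: [-0.3, 1.1, -0.1]
opening: 0.0869
now [0.5094 0.2114 0.3609] jaw 77.48 rotvec to target(tool) [-0.52  0.02 -0.24] | shift now-axes [-0.001  -0.4637  0.0038] | shift after turn [ 9.000e-04 -4.637e-01 -4.000e-04] j [  43.   11.  -19.   -0.  -60. -145.] open 0.0869 F [-0.3  1.1 -0.1] t 53.98
```

```bash
python3 -m inch '[0,-0.02,0,-0.5,0,-0.2,0.087, 0,-0.04,0,0,0,0,0.087, 0,-0.05,0,0,0,0,0.087, 0,-0.05,0,0,0,0,0.087, 0,-0.05,0,0,0,0,0.087, 0,-0.05,0,0,0,0,0.087, 0,-0.05,0,0,0,0,0.087, 0,-0.05,0,0,0,0,0.087, 0,-0.045,0,0,0,0,0.087, 0,-0.035,0,0,0,0,0.087, 0,-0.012,0,0,0,0,0.087, 0,0,0,0,0,0,0.087]'
python3 - <<'E'
from h import *
go(.4128,-.2421,.247,78)
E
```

```text
clock: 55.48
tool_pos: [0.4124, -0.2511, 0.3584]
orientation: [-150.3, 89.7, -159.9]
force: [-0.3, -0.1, -0.1]
opening: 0.0867
now [ 0.4124 -0.2511  0.3584] jaw 80.39 rotvec to target(tool) [ 2.39 -0.27  0.16] | shift now-axes [ 0.1114  0.0092 -0.0006] | shift after turn [ 0.1114  0.0089 -0.0015] j [ -8.   5. -27.   0. -59. -92.] open 0.0867 F [-0.3 -0.1 -0.1] t 55.48
```

```bash
python3 -m inch '[0.005,0.008,-0.001,2.3,-0.3,0.1,0.087, 0.025,0,-0.001,0,0,0,0.087, 0.03,0,-0.001,0,0,0,0.087, 0.03,-0.001,-0.001,0,0,0,0.087, 0.015,-0.001,-0.001,0,0,0,0.087, 0,0,0,0,0,0,0.087]'
python3 - <<'E'
from h import *
go(.4128,-.2421,.247,78)
E
```

```text
clock: 56.22
tool_pos: [0.4087, -0.239, 0.2512]
orientation: [-4.1, 89.8, -15.4]
force: [-0.3, 0.5, 0.8]
opening: 0.0868
now [ 0.4087 -0.239   0.2512] jaw 78.75 rotvec to target(tool) [0.75 0.15 0.01] | shift now-axes [ 0.0042 -0.0022  0.0046] | shift after turn [ 0.0042 -0.0022  0.0046] j [ -6.  11. -36.   0. -43. -95.] open 0.0868 F [-0.3  0.5  0.8] t 56.23
```

```bash
python3 -m inch '[0.005,-0.002,0.005,0.7,0,0,0.087, 0.001,0,0,0,0,0,0.087]'
python3 - <<'E'
from h import *
go(.4128,-.2421,.247,78)
E
```

```text
clock: 56.48
tool_pos: [0.4145, -0.2414, 0.2462]
orientation: [-2.3, 89.7, -14.1]
force: [-0.7, 1.1, -0.2]
opening: 0.087
now [ 0.4145 -0.2414  0.2462] jaw 78.14 rotvec to target(tool) [0.14 0.28 0.01] | shift now-axes [-0.0008 -0.0011 -0.0015] | shift after turn [-0.0008 -0.0011 -0.0015] j [ -7.  12. -35.   0. -42. -95.] open 0.087 F [-0.7  1.1 -0.2] t 56.48
```

```bash
python3 -m inch '[0,-0.001,-0.001,0,0.2,0,0.05, 0,0,0,0,0,0,0.05, 0,0,0,0,0,0,0.05, 0,0,0,0,0,0,0.05]'
python3 -m inch '[-0.01,0,0,0,0,0,0.05, -0.03,0,0,0,0,0,0.05, -0.03,0,0,0,0,0,0.05, -0.015,0.01,-0.002,0,0,0,0.05, 0,0.03,-0.005,0,0,0,0.05, 0,0.04,-0.0065,0,0,0,0.05, 0,0.04,-0.0065,0,0,0,0.05, 0,0.04,-0.0065,0,0,0,0.05, 0,0.04,-0.0065,0,0,0,0.05, 0,0.04,-0.0065,0,0,0,0.05, 0,0.04,-0.0065,0,0,0,0.05, 0,0.04,-0.0065,0,0,0,0.05, 0,0.04,-0.0065,0,0,0,0.05, 0,0.03,-0.005,0,0,0,0.05, 0,0.015,-0.0025,0,0,0,0.05, 0,0.005,0,0,0,0,0.05, 0,0,0,0,0,0,0.05]'
python3 - <<'E'
from h import *
go(.4375,.2023,.262,78)
E
```

```text
clock: 56.98
tool_pos: [0.4135, -0.2423, 0.2473]
orientation: [-0.5, 89.8, -12.4]
force: [0.1, 0.9, -2.1]
opening: 0.0568
clock: 59.1
tool_pos: [0.4297, 0.1839, 0.3424]
orientation: [50.1, 89.8, 38.1]
force: [-0.8, -0.2, -2.8]
opening: 0.0573
now [0.4297 0.1839 0.3424] jaw 77.95 rotvec to target(tool) [-0.05  0.15 -0.18] | shift now-axes [0.0805 0.0194 0.0036] | shift after turn [0.0804 0.0197 0.0038] j [  47.    4.  -30.    0.  -56. -149.] open 0.0573 F [-0.8 -0.2 -2.8] t 59.1
```

```bash
python3 -m inch '[0,0.018,0.001,0,0,0,0.05, 0.02,0.001,0,0,0,0,0.05, 0.025,0,0,0,0,0,0.05, 0.02,0,0,0,0,0,0.05, 0,0,0,0,0,0,0.05]'
python3 - <<'E'
from h import *
go(.4375,.2023,.262,78)
E
```

```text
clock: 59.72
tool_pos: [0.4367, 0.2022, 0.2768]
orientation: [49.4, 89.6, 37.1]
force: [0.3, 0.2, -2.7]
opening: 0.0572
now [0.4367 0.2022 0.2768] jaw 77.72 rotvec to target(tool) [-0.28  0.23 -0.27] | shift now-axes [0.0148 0.0002 0.0007] | shift after turn [0.0148 0.0003 0.0008] j [  48.   10.  -33.    0.  -47. -151.] open 0.0572 F [ 0.3  0.2 -2.7] t 59.73
```

```bash
python3 -m inch '[0.008,0,0,-0.2,0.2,-0.2,0.05, 0.005,0,0,0,0,0,0.05, 0,0,0,0,0,0,0.05]'; python3 -m inch '[0.003,0,0,0,0,0,0.05]'
```

```text
clock: 60.1
tool_pos: [0.4376, 0.2027, 0.2648]
orientation: [56.3, 89.8, 44.2]
force: [-0.7, -0.5, -2.4]
opening: 0.0569
clock: 60.22
tool_pos: [0.4378, 0.2029, 0.2622]
orientation: [56.1, 89.7, 44.0]
force: [0.5, 0.5, -2.5]
opening: 0.0572
```

```bash
python3 -m inch '[0.002,0,0,0,0,0,0.05]'; python3 -m inch '[0.001,0,0,0,0,0,0.05]'
```

```text
clock: 60.35
tool_pos: [0.438, 0.203, 0.2612]
orientation: [48.9, 89.7, 36.8]
force: [-9.8, -1.5, 23.5]
opening: 0.0569
clock: 60.48
tool_pos: [0.4379, 0.2029, 0.2613]
orientation: [45.9, 89.7, 33.9]
force: [-5.6, -1.3, 11.1]
opening: 0.057
```

Contact. I'll release, rise and back away towards −y, then check with the top camera.

```bash
python3 -m inch '[0,0,0,0,0,0,0.08, 0,0,0,0,0,0,0.08, 0,0,0,0,0,0,0.08, -0.02,0,0,0,0,0,0.085, -0.03,0,0,0,0,0,0.087, -0.04,0,0,0,0,0,0.087, -0.03,0,0,0,0,0,0.087, -0.02,-0.02,0,0,0,0,0.087, 0,-0.05,0,0,0,0,0.087, 0,-0.05,0,0,0,0,0.087, 0,-0.05,0,0,0,0,0.087, 0,-0.05,0,0,0,0,0.087, 0,-0.05,0,0,0,0,0.087, 0,-0.05,0,0,0,0,0.087, 0,-0.05,0,0,0,0,0.087, 0,-0.05,0,0,0,0,0.087, 0,-0.05,0,0,0,0,0.087, 0,-0.03,0,0,0,0,0.087, 0,0,0,0,0,0,0.087]'
python3 - <<'E'
from h import *
s=snap('top','top9.png')
H=hsv(s);h,S,V=[H[...,i].astype(int) for i in range(3)];C=cloud(s)
rois=dict(oil=(238,245,276,282),jar=(238,215,276,247),glue=(238,180,276,215),tin=(240,158,276,188))
masks=dict(oil=(V<70),jar=(h>98)&(h<125)&(S>100),glue=((h<8)|(h>172))&(S>150),tin=(h>6)&(h<16)&(S>200))
zt=dict(oil=.130,jar=.124,glue=.134,tin=.046)
for k in masks:
    b=blob(masks[k],rois[k]); v,u=np.nonzero(b); print(k,b.sum(),pts(s,[u.mean(),v.mean()],zt[k])[0].round(4),[round(u.mean(),1),round(v.mean(),1)])
b=blob((C[...,2]>.034)&(C[...,2]<.1),(318,150,378,300));X=C[b];X=X[np.isfinite(X[:,0])];print('plane',cv2.minAreaRect((X[:,:2]*1000).astype(np.float32)))
snap('scene','scene9.png')
E
```

```text
clock: 62.85
tool_pos: [0.3303, -0.3008, 0.4049]
orientation: [27.7, 89.2, 15.9]
force: [-1.0, 0.2, -0.3]
opening: 0.0869
oil 142 [0.4364 0.2011 0.13  ] [np.float64(253.6), np.float64(261.2)]
jar 310 [0.508  0.2101 0.124 ] [np.float64(253.7), np.float64(229.6)]
glue 56 [0.5826 0.2201 0.134 ] [np.float64(252.5), np.float64(196.3)]
tin 216 [0.6648 0.2329 0.046 ] [np.float64(256.2), np.float64(172.4)]
plane ((555.9454345703125, 0.41686058044433594), (161.29629516601562, 46.01766586303711), 2.710634231567383)
```

View pics/top9.png

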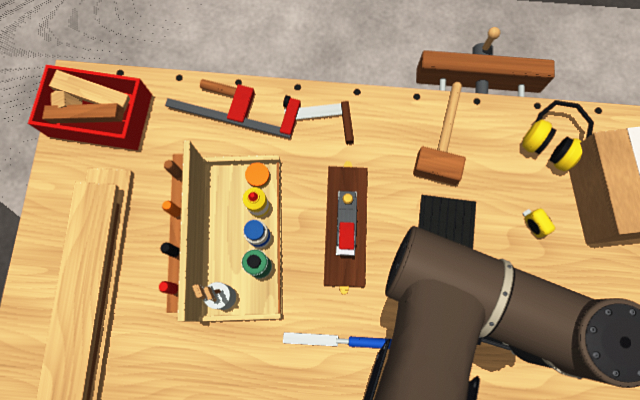

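View pics/scene9.png

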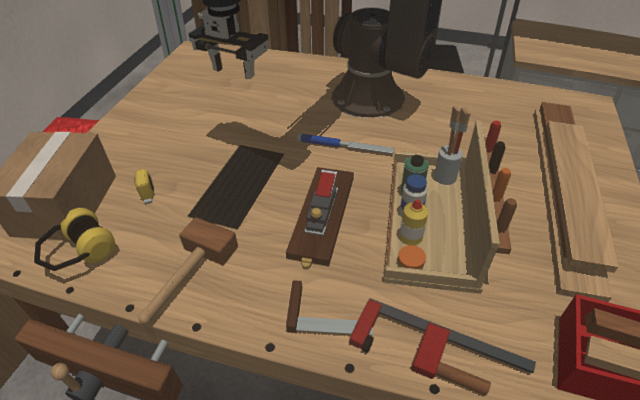

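Run:
```python
from h import *
for n in ('top0','top9','scene0','scene9'):
    s=dict(np.load(f'pics/{n}.npz'));H=hsv(s);h,S,V=[H[...,i].astype(int) for i in range(3)]
    m=blob((h>4)&(h<17)&(S>185)&(V>120),(240,158,276,188) if n[0]=='t' else (393,240,432,278));v,u=np.nonzero(m);print(n,m.sum(),u.mean().round(1),v.mean().round(1))
    m=blob((h<17)&(S>120)&(V<190),(410,140,470,190) if n[0]=='t' else (170,215,245,265));v,u=np.nonzero(m);print(' mallet',m.sum(),u.mean().round(1),v.mean().round(1))
o=ctrl.get_obs();print(o['clock'],np.abs(o['qvel']).max())
```

```text
top0 442 256.6 174.0
 mallet 1301 438.2 167.1
top9 443 256.6 173.9
 mallet 1142 438.0 167.8Traceback (most recent call last):
  File "<stdin>", line 4, in <module>
  File "h.py", line 33, in blob
    i=1+np.argmax(st[1:,4]); return l==i
        ~~~~~~~~~^^^^^^^^^^
    return _wrapfunc(a, 'argmax', axis=axis, out=out, **kwds)
    return bound(*args, **kwds)
ValueError: attempt to get argmax of an empty sequence
```

The tin and mallet haven't moved, so I'm handing in.

Run:
```python
from plant import ctrl
print(ctrl.close_job(), ctrl.get_obs()['clock'])
```

```text
the job is handed in; nothing more can be done
the job is handed in; nothing more can be done
```

The job is done and handed in at about 63 s of the 131 s. I stood the oil can, wax jar and glue bottle on the mat, set the plane on the board, then put the three back in the order glue, jar, oil. With the plane in its original spot the gripper's body would have hit the back panel, so I first drew the plane about 50 mm forward with the fingertips and gripped it there.

My last checks, from the top camera:
- **Plane:** its centre is about 1 mm from the middle of the board, and it points along the board to within about 0.3°.
- **Containers:** all three are upright and within about 2.5 mm of where the same camera first saw them.
- **Tin and mallet:** the tin is in the same place. The mallet's outline centre shifted by under 1 pixel, which looks like the robot's shadow.
- **Forces:** wrist forces at set-down stayed below about 30 N, going by the readings at the end of each move.

Two checks did not work. The first mask for the tin caught only half of it and suggested a false 5 mm shift; a relaxed mask showed no movement. The same mask check on the scene camera found no match, so that picture was only checked by eye, and it looked right.

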